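Sort the supper things on the kitchen counter

TASK

Sort the food lying on the counter for supper: both tomatoes go side by side on the floor of the steel mixing bowl, the onion goes in the open top container of the blue stack, and one bread roll goes right way up in the middle of each side plate (either roll on either plate). Set each thing down rather than dropping it, leave the bowl, plates and containers standing where they are, and the spice jar too.

Things in the scene. Friction and masses are not known exactly. Their poses are not given: they have to be found in the camera images.
- tomato_a: Ripe red tomato with a green star-shaped stalk on top, squat and round: 56 mm across, 48 mm high, with a flat foot about 28 mm across, so it stands. About 90 g. Origin at its middle, 24 mm above its foot; z up through the stalk.
- tomato_b: The same kind of red tomato without its stalk (only a small brown scar on top): 56 mm across, 48 mm high, flat foot. About 90 g. Origin at its middle, 24 mm above its foot; z up.
- roll_a: Crusty golden-brown bread roll, oval from above, with three pale cuts across its top: 84 mm long (its x), 54 mm wide (its y), 44 mm high (z up), flat underneath. It is widest 16 mm above its underside. About 60 g. Origin at its middle, 22 mm above its underside.
- roll_b: The same kind of bread roll, but sprinkled with dark seeds in place of the cuts: 84 mm long (x), 54 mm wide (y), 44 mm high (z up), flat underneath, widest 16 mm above its underside. About 60 g. Origin at its middle, 22 mm above its underside.
- onion: Round purple onion with a short dry straw-coloured neck on top: 58 mm across, body 57 mm high, neck 10 mm more, small flat foot (24 mm across) on which it stands. About 110 g. Origin at its middle, 28 mm above its foot; z up through the neck.
- bowl: Stainless steel mixing bowl, open above, loose on the counter (450 g): 222 mm across the rim, 85 mm high, wall 3 mm. The flat inner floor is 5 mm above the counter and about 140 mm across; the sides flare, about 180 mm wide inside at 30 mm height. Origin at the centre of its underside, z up.
- plate_a: Plain white ceramic side plate, loose (330 g): 172 mm across, rim 18 mm high; the flat middle is 112 mm across and 5 mm above the counter. Origin at the centre of its underside, z up.
- plate_b: White ceramic side plate with a thin blue line round its rim, otherwise the same as the other: 172 mm across, rim 18 mm high, flat middle 112 mm across and 5 mm above the counter, loose (330 g). Origin at the centre of its underside, z up.
- containers: Stack of three interlocked blue plastic containers, loose as one piece (850 g): 170 mm (its x) by 126 mm (its y), 146 mm high to the rim; end and side lugs stand out 4 mm. The lower two are closed by the one above; the top one is open and empty: 154 mm by 110 mm inside, floor 96 mm above the counter, 50 mm deep, wall 8 mm at the rim. Origin at the centre of the stack's underside, z up.
- spice_jar: Small amber glass spice jar with a green cap, a bystander standing among the things: 40 mm across, 85 mm high, 140 g. Origin at the centre of its underside. Nothing is to be done with it.
Mind the look-alikes: they are no part of the job. What is shaped like the tomato_b but turquoise is not meant. Leave any turquoise look-alike of the roll_b alone.

How it is judged:
At the end, for the whole second after the job is handed in: Tomatoes in the bowl (70 mm of its axis, 10-50 mm up); onion in the top container (60 by 40 mm of its centre, 110-140 mm up); a roll on each plate, 15 mm of its centre, 17-37 mm up, upright to 0.2 rad; dishes level to 0.1 rad; all five at rest (0.02 m/s, 0.3 rad/s) (horizontal distance between each of tomato_a, tomato_b and bowl below 0.07 m and z of tomato_a in the frame of bowl between 0.01 and 0.05 m and z of tomato_b in the frame of bowl between 0.01 and 0.05 m and x of onion in the frame of containers between -0.06 and 0.06 m and y of onion in the frame of containers between -0.04 and 0.04 m and z of onion in the frame of containers between 0.11 and 0.14 m and ((horizontal distance between roll_a and plate_a below 0.015 m and z of roll_a in the frame of plate_a between 0.017 and 0.037 m and horizontal distance between roll_b and plate_b below 0.015 m and z of roll_b in the frame of plate_b between 0.017 and 0.037 m) or (horizontal distance between roll_a and plate_b below 0.015 m and z of roll_a in the frame of plate_b between 0.017 and 0.037 m and horizontal distance between roll_b and plate_a below 0.015 m and z of roll_b in the frame of plate_a between 0.017 and 0.037 m)) and angle between each of roll_a, roll_b's own z axis and vertical below 0.2 rad and linear speed of each of tomato_a, tomato_b, roll_a, roll_b, onion below 0.02 m/s and angular speed of each of tomato_a, tomato_b, roll_a, roll_b, onion below 0.3 rad/s and angle between each of bowl, plate_a, plate_b, containers's own z axis and vertical below 0.1 rad); the robot touches nothing.
It fails at once if a tomato, a roll or the onion is dropped or thrown: it moves faster than 0.9 m/s while the fingers do not touch it ((contact force between the fingers and tomato_a below 0.05 N and linear speed of tomato_a above 0.9 m/s) or (contact force between the fingers and tomato_b below 0.05 N and linear speed of tomato_b above 0.9 m/s) or (contact force between the fingers and roll_a below 0.05 N and linear speed of roll_a above 0.9 m/s) or (contact force between the fingers and roll_b below 0.05 N and linear speed of roll_b above 0.9 m/s) or (contact force between the fingers and onion below 0.05 N and linear speed of onion above 0.9 m/s)).
It fails at once if the bowl, a plate or the stack of containers is pushed more than 40 mm from where it stood (distance of any of bowl, plate_a, plate_b, containers from where it was at the start of the episode above 0.04 m).
It fails at once if the spice jar is knocked over or pushed more than 30 mm (distance of spice_jar from where it was at the start of the episode above 0.03 m or angle between spice_jar's own z axis and vertical above 0.5 rad).
It also fails if it takes over 144 s, if anything falls off the work surface, if the arm or the gripper's body presses on something with over 40 N, if the wrist force passes 120 N, or if a joint passes its speed limit or range.

ROBOT

A 6-joint arm with a two-finger parallel gripper is mounted at the origin on the work surface. World frame = base frame: x ahead of the robot, y to its left, z up, the work surface at z = 0. Lengths are in m, angles in rad, forces in N, time in s.
With the tool pointing down it reaches from about 0.325 to 1 m from the base axis. Payload 5.1 kg.
Tool frame: the origin (TCP) lies between the finger pads; the fingertips stand env.tcp_to_tips ahead of it and the grasp point (between the pads) lies 5 mm behind it (env.tcp_to_tips is the distance from the TCP to the fingertips, in m); z points along the fingers, y is the direction in which the jaws open and shut (so a half turn about z gives the same grasp; the last joint's range is limited). The gripper opens to 85 mm and grips with 20 to 120 N. Pads are 22 mm wide; open, the fingers measure 114 mm over their backs; the gripper's body (76 mm by 85 mm) begins 54 mm behind the grasp point. The pads swing forward as they close: fully open they stand 13 mm farther back than shut.
Start: joints at [-1.258, 0.124, 1.65, -0, 1.367, -0.083], TCP at [0.251, -0.6, 0.245] pointing down, gripper open.
Joint ranges: [-2.61, 2.61], [-1.02, 2.33], [0.03, 2.71], [-1.35, 4.49], [0.32, 2.68], [-2.91, 2.91]. Speed limits (rad/s): [2.57, 2.57, 3.14, 3.14, 3.14, 3.14].

INTERFACE

Orientations are given as a rotation vector (axis times angle).
In Python, from workcell import env gives the robot as it stands.
- The arm moves only by the tool step_arm, never from a script. Its argument "plan" is a list of rows, each an object with "translation": the shift along the tool's x, y, z in cm, a list of three; "rotation": the turn, a rotation vector about the tool's x, y, z in rad, a list of three. A call has exactly 8 rows; each row shifts and turns the commanded pose from where the row before left it, along the tool's axes as they then stand; what a row does not reach is not made up. A row lasts 1/8 s, in which the tool goes at most 62.5 mm and 10.7 degrees, less where a joint would pass 70% of its speed; a pose out of reach is approached as far as the arm can. A call is refused whole if a number of a shift passes 6.25 or a number of a turn 0.188, either way. A call with a gripper value outside its range is refused whole. "grip" is the opening, from 0 (shut) to 1 (fully open), set as the call begins (left out, the last holds). The fingers move at their own pace and stop on an object; "newtons" is the grip in N (left out, the last holds). Time passes only in rows, so rows that do not move let the fingers close, or fill a call up. It gives the time, the measured TCP pose, the force and the opening at its end, in the units of the state.
- env.read_state(): the state, without advancing time (a new reading comes with each control period).
- env.camera(name): name is "side" or "top"; returns the picture (400x640x3 uint8, red, green, blue); there is no depth.
- env.calibration(name): a dict with "fovy" (degrees; the focal length in pixels is half the picture's height over the tangent of half this angle, whatever the lens; pixels are square), "cx", "cy" (the principal point, pixels), "pose" (4x4, takes a point from camera to world coordinates). Camera axes: x right, y down, z forward; pixel columns grow to the right and rows downward; lengths in m; the calibration is good to about 2 mm. A picture is of the moment at which its call begins. calibration takes no time and is no camera call.
- env.close_job(): hands the job in, once; it reports no verdict.
The state is a dict: "time_s": time; "qpos": joint angles; "joint_vel": joint speeds; "effort": joint torques, N m; "tool_pos": TCP position; "tcp_rot": TCP orientation; "force": force on the tool from outside, world axes, zero at the start; "ft_torque": the same for the moment, N m; "grip_width": finger opening in m.
Only numpy, scipy, OpenCV 4.12 (cv2) and the standard library are available. Lean on these libraries where they do the work, as an engineer would, in place of code of your own. Each camera call takes 0.05 s, during which the arm holds its last target.

## Working session

There is one attempt and no reset: what is moved stays moved. The work goes in short steps, Python scripts to look and compute and a tool call to move; the robot and the scene stay as the last step left them, time stands still between calls to the robot, and variables do not carry over. Pictures are saved under pics/ and viewed, and the job is handed in when it is done.

Besides the shell and the picture viewer there is one more tool, called after "Request:" by a JSON object that holds its "api" and its "payload", one argument or row to a line. step_arm: Moves the arm, as the interface text tells. Its arguments: {"type":"object","properties":{"plan":{"type":"array"},"grip":{"type":"number"},"newtons":{"type":"number"}},"required":["plan"]}

```bash
ls; mkdir -p pics; python3 - <<'E'
from workcell import env
import cv2
print(env.read_state()); print(env.tcp_to_tips)
for n in("top","side"):
    cv2.imwrite(f"pics/{n}0.png",env.camera(n)[:,:,::-1]); print(n,env.calibration(n))
E
```

```text
pics
{'time_s': 0.0, 'qpos': array([-1.25759767e+00,  1.24514887e-01,  1.65166784e+00, -2.83924265e-05,
        1.36750516e+00, -8.25755996e-02]), 'joint_vel': array([ 2.69339873e-03,  8.36781312e-07, -1.72544671e-03, -5.58932554e-04,
       -1.61944015e-04, -1.52240263e-03]), 'effort': array([ 3.35326789e-03, -4.23613930e+01, -3.65453982e+01,  1.93058504e-04,
        6.95932657e-03,  3.15726176e-06]), 'tool_pos': array([ 0.25039123, -0.59920725,  0.2440503 ]), 'tcp_rot': array([-3.07824245e+00, -6.17231557e-01,  4.21772044e-04]), 'force': array([ 1.08966542,  0.11706728, -0.6442479 ]), 'ft_torque': array([-0.00221862, -0.01722641, -0.02161765]), 'grip_width': 0.08530040860875669}
0.014
top {'fovy': 52.617815398199724, 'cx': 322.15699432348737, 'cy': 193.9941167091596, 'pose': array([[-0.00799632, -0.99737163,  0.07201314,  0.38514333],
       [-0.99996625,  0.00811141,  0.00130586,  0.014136  ],
       [-0.00188655, -0.07200027, -0.99740283,  1.20605329],
       [ 0.        ,  0.        ,  0.        ,  1.        ]])}
side {'fovy': 45.996198213962444, 'cx': 315.8891057453356, 'cy': 196.7101116254428, 'pose': array([[-0.8712018 , -0.32157105,  0.37094405, -0.08722923],
       [-0.49088357,  0.56079091, -0.66674348,  0.94293266],
       [ 0.00638335, -0.76295846, -0.64641599,  0.97113452],
       [ 0.        ,  0.        ,  0.        ,  1.        ]])}
```

View pics/top0.png

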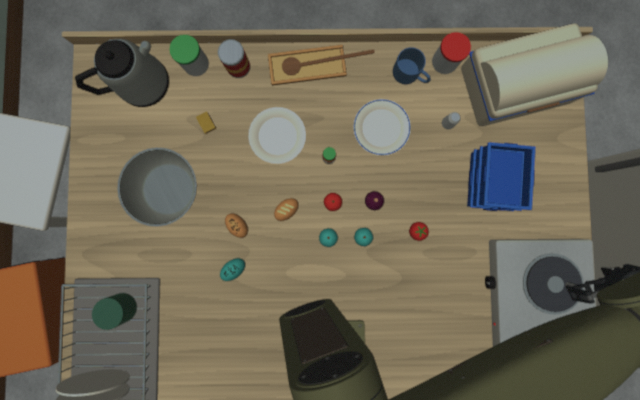

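View pics/side0.png

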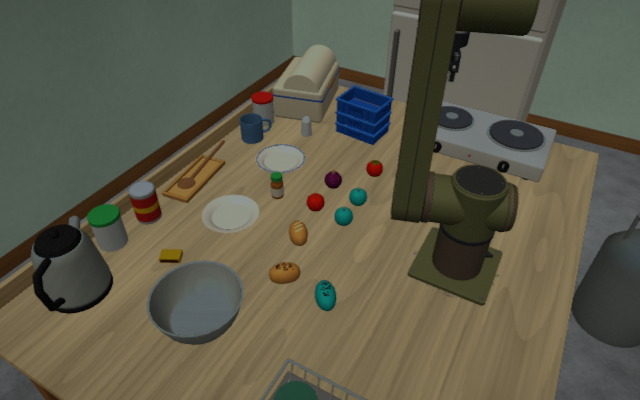

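The top view shows tomato_b at (333,202), tomato_a with stalk at (419,231), the onion at (374,200), the cut roll at (286,209) and the seeded roll at (236,225). The turquoise look-alikes are at (328,237), (363,237) and (232,269). The jar is at (329,154), the bowl at (158,187), the plates at (277,135) and (382,127), and the containers at (502,177). I'll enlarge this area to confirm.

```bash
python3 - <<'E'
import cv2
a=cv2.imread("pics/top0.png")
cv2.imwrite("pics/c1.png",cv2.resize(a[140:290,210:440],None,fx=3.4,fy=3.4,interpolation=cv2.INTER_CUBIC))
cv2.imwrite("pics/c2.png",cv2.resize(a[90:250,100:320],None,fx=3.5,fy=3.5,interpolation=cv2.INTER_CUBIC))
cv2.imwrite("pics/c3.png",cv2.resize(a[90:250,340:560],None,fx=3.5,fy=3.5,interpolation=cv2.INTER_CUBIC))
E
```

```text
(no output)
```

View pics/c1.png

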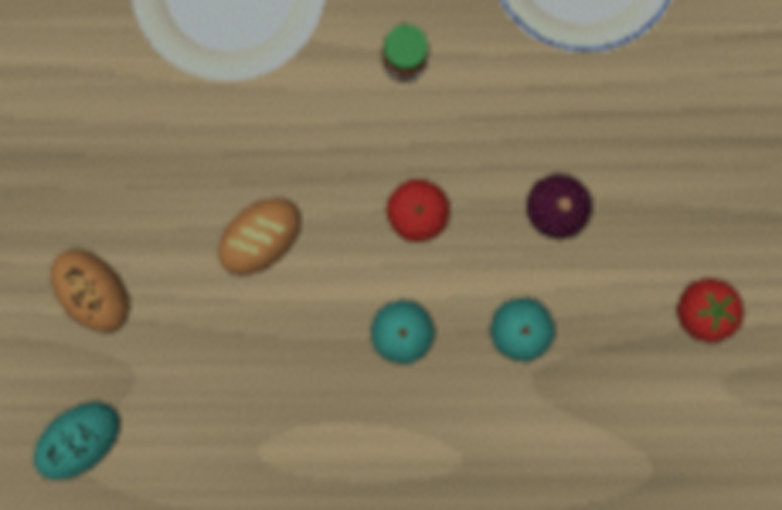

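View pics/c2.png

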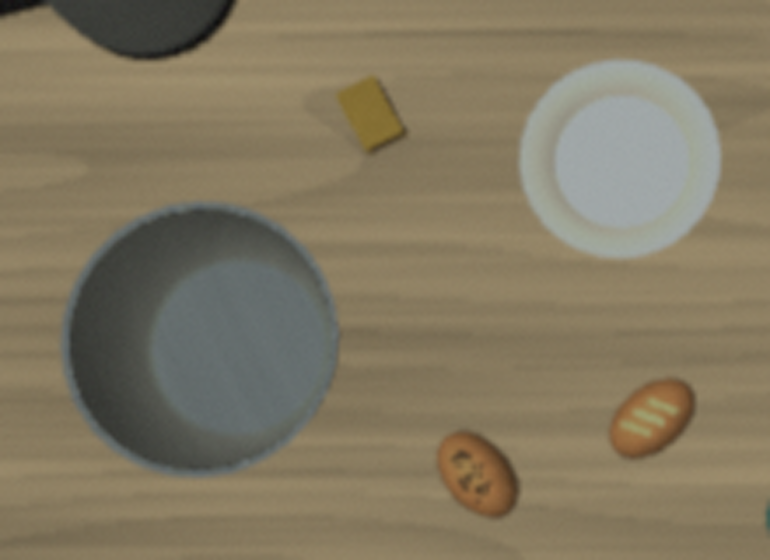

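View pics/c3.png

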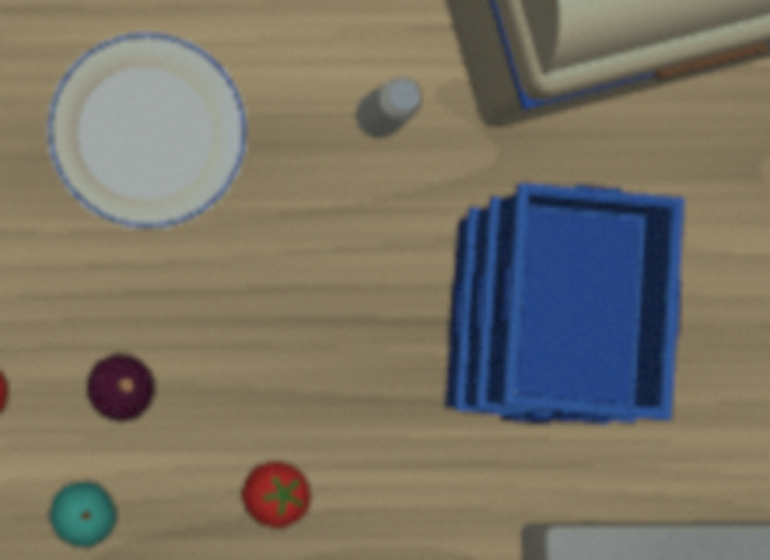

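```bash
cat > h.py <<'E'
import numpy as np, cv2
from workcell import env
def bp(n,u,v,z):
    c=env.calibration(n); f=200/np.tan(np.radians(c['fovy'])/2); P=c['pose']
    d=P[:3,:3]@np.array([(u-c['cx'])/f,(v-c['cy'])/f,1]); o=P[:3,3]
    return o+d*(z-o[2])/d[2]
def pr(n,p):
    c=env.calibration(n); f=200/np.tan(np.radians(c['fovy'])/2); P=c['pose']
    q=P[:3,:3].T@(np.array(p)-P[:3,3]); return np.array([c['cx']+f*q[0]/q[2],c['cy']+f*q[1]/q[2]])
def blob(img,lo,hi,roi):
    x0,y0,x1,y1=roi; h=cv2.cvtColor(img[y0:y1,x0:x1],cv2.COLOR_BGR2HSV)
    m=np.zeros(h.shape[:2],np.uint8)
    m=cv2.inRange(h,np.array(lo),np.array(hi))
    cs,_=cv2.findContours(m,cv2.RETR_EXTERNAL,cv2.CHAIN_APPROX_NONE)
    c=cv2.convexHull(max(cs,key=cv2.contourArea))
    mk=np.zeros_like(m); cv2.drawContours(mk,[c],-1,255,-1)
    M=cv2.moments(mk,True); cx,cy=M['m10']/M['m00'],M['m01']/M['m00']
    a=.5*np.arctan2(2*M['mu11'],M['mu20']-M['mu02'])
    return cx+x0,cy+y0,a,M['m00']
E
python3 - <<'E'
from h import *
t=cv2.imread("pics/top0.png"); s=cv2.imread("pics/side0.png")
hs=cv2.cvtColor(t,cv2.COLOR_BGR2HSV)
for p in [(333,205),(421,236),(374,204),(286,214),(236,230),(300,240)]: print(p,hs[p[1],p[0]])
E
```

```text
(333, 205) [  1 187 150]
(421, 236) [  8 178 116]
(374, 204) [164 167  61]
(286, 214) [ 16 135 151]
(236, 230) [ 15 143 102]
(300, 240) [ 20  78 130]
```

```bash
python3 - <<'E'
from h import *
T=cv2.imread("pics/top0.png"); S=cv2.imread("pics/side0.png")
np.set_printoptions(precision=4,suppress=True)
def red(img):
    h=cv2.cvtColor(img,cv2.COLOR_BGR2HSV); m=(h[...,1]>125)|((h[...,2]<75)&(h[...,1]>100)); return m.astype(np.uint8)
def cen(img,x,y,r=18):
    m=red(img)[y-r:y+r,x-r:x+r]; n,l,st,c=cv2.connectedComponentsWithStats(m)
    k=l[r,r] or 1+np.argmax(st[1:,4]); mk=(l==k).astype(np.uint8)
    cs,_=cv2.findContours(mk,cv2.RETR_EXTERNAL,cv2.CHAIN_APPROX_NONE); cv2.drawContours(mk,cs,-1,1,-1)
    M=cv2.moments(mk,True); a=.5*np.arctan2(2*M['mu11'],M['mu20']-M['mu02'])
    return M['m10']/M['m00']+x-r,M['m01']/M['m00']+y-r,a,M['m00'],st[k]
for n,tp,sp,z in [("tomb",(333,202),(315,202),.024),("toma",(419,231),(375,169),.024),("onion",(374,200),(333,180),.029),("rolla",(286,209),(298,233),.019),("rollb",(236,225),(284,273),.019),("teal_b",(328,237),(344,216),.024),("teal2",(363,237),(358,197),.024),("tealroll",(232,269),(325,295),.019)]:
    u,v,a,A,st=cen(T,*tp); P=bp("top",u,v,z)
    d=bp("top",u+10*np.cos(a),v+10*np.sin(a),z)-P
    u2,v2,a2,A2,st2=cen(S,*sp); P2=bp("side",u2,v2,z)
    print(n,(round(u,1),round(v,1)),A,st[2:4],P[:2],"yaw",round(np.arctan2(d[1],d[0]),3),"side",(round(u2,1),round(v2,1)),A2,P2[:2])
c2=lambda x,y:(x/3.5+100,y/3.5+90); c3=lambda x,y:(x/3.5+340,y/3.5+90)
print("bowl",bp("top",*c2(202,339),.085),bp("top",*c2(244,347),.005))
print("pa",bp("top",*c2(621,159),.018),bp("top",*c2(622,162),.005))
print("pb",bp("top",*c3(148,130),.018),bp("top",*c3(147,132),.005))
for q in [(518,185),(684,198),(671,418),(507,408)]: print("ct",bp("top",*c3(*q),.146))
for q in [(527,205),(645,213),(636,405),(517,400)]: print("cf",bp("top",*c3(*q),.096))
print("jar",bp("top",405/3.4+210,45/3.4+140,.085))
E
```

```text
tomb (332.5, 201.5) 257.0 [18 18] [ 0.4483 -0.0143] yaw -1.97 side (315.0, 201.6) 268.0 [ 0.4471 -0.0125]
toma (418.4, 230.9) 279.0 [20 19] [ 0.3606 -0.2634] yaw -1.952 side (374.2, 168.0) 229.0 [ 0.3597 -0.2611]
onion (374.0, 200.3) 237.0 [17 18] [ 0.4506 -0.1351] yaw -2.298 side (332.7, 179.3) 222.0 [ 0.449  -0.1319]
rolla (285.7, 208.9) 356.0 [23 21] [0.4278 0.1229] yaw -0.893 side (297.9, 232.8) 376.0 [0.4253 0.1259]
rollb (235.7, 225.1) 363.0 [22 23] [0.3816 0.2694] yaw -2.426 side (284.0, 272.6) 551.0 [0.3804 0.271 ]
teal_b (327.8, 237.2) 223.0 [17 17] [0.3444 0.0002] yaw -0.916 side (343.2, 216.1) 252.0 [0.3422 0.0031]
teal2 (363.1, 236.4) 222.0 [17 16] [ 0.3458 -0.1024] yaw -1.591 side (357.6, 196.5) 230.0 [ 0.3441 -0.0996]
tealroll (232.0, 269.2) 344.0 [23 21] [0.2541 0.2791] yaw -0.915 side (325.1, 295.4) 489.0 [0.2513 0.2827]
bowl [0.4897 0.4733 0.085 ] [0.4901 0.4701 0.005 ]
pa [0.6468 0.1474 0.018 ] [0.647 0.148 0.005]
pb [ 0.6692 -0.165   0.018 ] [ 0.6705 -0.1661  0.005 ]
ct [ 0.5939 -0.425   0.146 ]
ct [ 0.5829 -0.55    0.146 ]
ct [ 0.4167 -0.5327  0.146 ]
ct [ 0.4252 -0.4104  0.146 ]
cf [ 0.5877 -0.4522  0.096 ]
cf [ 0.5805 -0.5453  0.096 ]
cf [ 0.4286 -0.5315  0.096 ]
cf [ 0.4333 -0.4385  0.096 ]
jar [ 0.5803 -0.0048  0.085 ]
```

```bash
python3 - <<'E'
import cv2
a=cv2.imread("pics/side0.png")
cv2.imwrite("pics/s1.png",cv2.resize(a[80:230,190:400],None,fx=3.8,fy=3.8,interpolation=cv2.INTER_CUBIC))
cv2.imwrite("pics/s2.png",cv2.resize(a[180:345,140:350],None,fx=3.6,fy=3.6,interpolation=cv2.INTER_CUBIC))
E
```

```text
(no output)
```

View pics/s1.png

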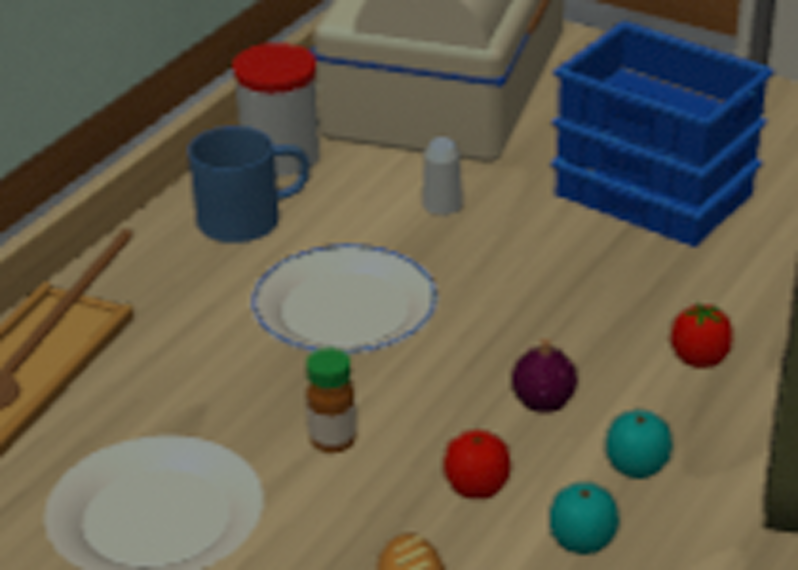

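View pics/s2.png

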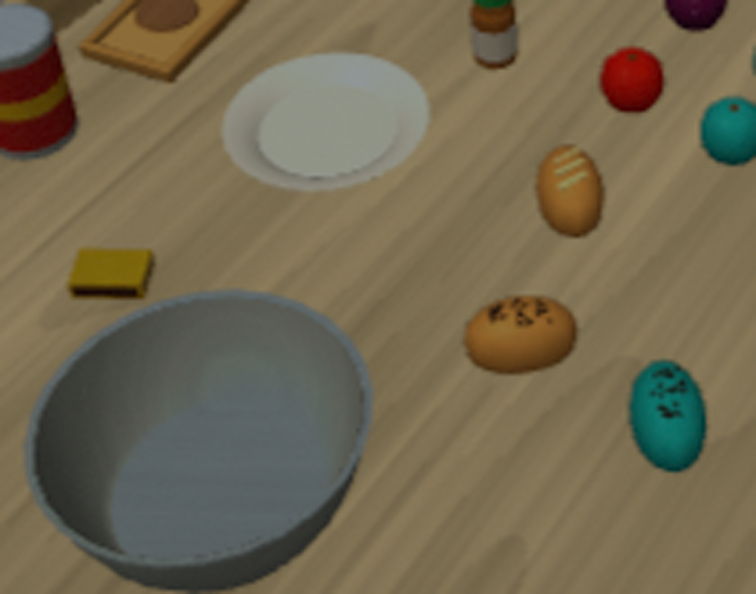

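The crops confirm which objects are meant, and the two cameras agree to about 2–3 mm. I'll start with tomato_a (stalked, red), first squaring the tool to the world axes.

Request:
{"api": "step_arm", "payload": {
  "plan": [
    {"translation": [0,0,0],"rotation": [0,0,0.1]},
    {"translation": [0,0,0],"rotation": [0,0,0.1]},
    {"translation": [0,0,0],"rotation": [0,0,0.1]},
    {"translation": [0,0,0],"rotation": [0,0,0.096]},
    {"translation": [1,-3,0],"rotation": [0,0,0]},
    {"translation": [1.8,-5,0],"rotation": [0,0,0]},
    {"translation": [1.8,-5,0],"rotation": [0,0,0]},
    {"translation": [1.8,-5,0],"rotation": [0,0,0]}
  ],
  "grip": 1,
  "newtons": 30
}}

```text
time_s: 1.1
tool_pos: [0.3148, -0.418, 0.2447]
tcp_rot: [-3.141, 0.001, 0.0]
force: [0.9, 0.4, 0.4]
grip_width: 0.0856
```

```bash
cat >> h.py <<'E'
from scipy.spatial.transform import Rotation as Ro
def go(x,y,z,psi=None):
    s=env.read_state(); R=Ro.from_rotvec(s['tcp_rot']).as_matrix(); p=s['tool_pos']
    cur=np.arctan2(R[1,0],R[0,0]); psi=cur if psi is None else psi
    t=Ro.from_matrix(np.array([[np.cos(psi),np.sin(psi),0],[np.sin(psi),-np.cos(psi),0],[0,0,-1]]))
    w=np.array([x,y,z])-p
    print("t",round(float(s['time_s']),2),"pos",p.round(4),"psi",round(cur,3),"tilt",np.degrees(np.arccos(-R[2,2])).round(2),"grip",round(float(s['grip_width']),4),"F",s['force'].round(1))
    print(" rotz",round(cur-psi,3),"full rot",(Ro.from_matrix(R).inv()*t).as_rotvec().round(3)," cm in final frame",(100*t.inv().apply(w)).round(2)," cm now",(100*R.T@w).round(2))
E
python3 -c "
from h import *
go(.360,-.262,.14,0)"
```

```text
t 1.1 pos [ 0.3148 -0.418   0.2447] psi -0.001 tilt 0.05 grip 0.0856 F [0.9 0.4 0.4]
 rotz -0.001 full rot [-0.001  0.    -0.001]  cm in final frame [  4.52 -15.6   10.47]  cm now [  4.51 -15.59  10.48]
```

Request:
{"api": "step_arm", "payload": {
  "plan": [
    {"translation": [1.3,-4.5,0.5],"rotation": [0,0,0]},
    {"translation": [1.3,-4.5,2],"rotation": [0,0,0]},
    {"translation": [1.2,-4,2.5],"rotation": [0,0,0]},
    {"translation": [0.7,-2.6,2.5],"rotation": [0,0,0]},
    {"translation": [0,0,3],"rotation": [0,0,0]},
    {"translation": [0,0,3],"rotation": [0,0,0]},
    {"translation": [0,0,2.5],"rotation": [0,0,0]},
    {"translation": [0,0,1],"rotation": [0,0,0]}
  ]
}}

```text
time_s: 2.1
tool_pos: [0.3586, -0.2627, 0.0733]
tcp_rot: [-3.139, 0.0, 0.004]
force: [-1.0, 0.1, 1.0]
grip_width: 0.0856
```

```bash
python3 -c "
from h import *
go(.360,-.262,.02,0)
for n in('top','side'): cv2.imwrite(f'pics/{n}1.png',env.camera(n)[:,:,::-1])
a=cv2.imread('pics/top1.png')[180:290,350:500]; b=cv2.imread('pics/side1.png')[100:210,300:450]
cv2.imwrite('pics/m1.png',cv2.resize(np.hstack([a,b]),None,fx=2.6,fy=2.6,interpolation=cv2.INTER_CUBIC))
"
```

```text
t 2.1 pos [ 0.3586 -0.2627  0.0733] psi -0.0 tilt 0.21 grip 0.0856 F [-1.   0.1  1. ]
 rotz -0.0 full rot [-0.002  0.003 -0.   ]  cm in final frame [ 0.14 -0.07  5.33]  cm now [ 0.16 -0.06  5.33]
```

View pics/m1.png

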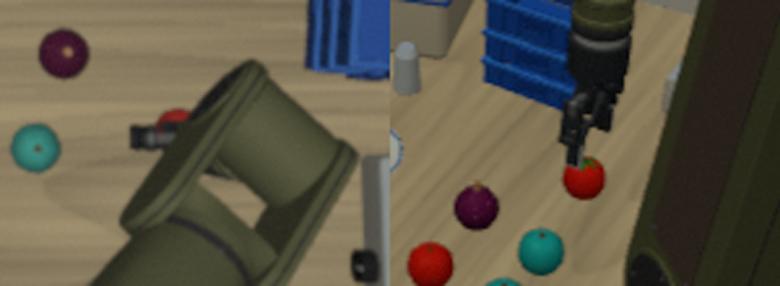

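The fingers straddle the tomato in the side view (the finger is near (225,150) in the crop, the tomato near (585,175)). I'll descend and close.

Request:
{"api": "step_arm", "payload": {
  "plan": [
    {"translation": [0.1,0,1.5],"rotation": [0,0,0]},
    {"translation": [0,0,1.5],"rotation": [0,0,0]},
    {"translation": [0,0,1.2],"rotation": [0,0,0]},
    {"translation": [0,0,0.8],"rotation": [0,0,0]},
    {"translation": [0,0,0.3],"rotation": [0,0,0]},
    {"translation": [0,0,0],"rotation": [0,0,0]},
    {"translation": [0,0,0],"rotation": [0,0,0]},
    {"translation": [0,0,0],"rotation": [0,0,0]}
  ]
}}

```text
time_s: 3.2
tool_pos: [0.3609, -0.264, 0.0228]
tcp_rot: [3.141, -0.0, 0.001]
force: [-0.5, 0.3, -0.4]
grip_width: 0.0853
```

Request:
{"api": "step_arm", "payload": {
  "plan": [
    {"translation": [0,0,0],"rotation": [0,0,0]},
    {"translation": [0,0,0],"rotation": [0,0,0]},
    {"translation": [0,0,0],"rotation": [0,0,0]},
    {"translation": [0,0,0],"rotation": [0,0,0]},
    {"translation": [0,0,0],"rotation": [0,0,0]},
    {"translation": [0,0,0],"rotation": [0,0,0]},
    {"translation": [0,0,0],"rotation": [0,0,0]},
    {"translation": [0,0,0],"rotation": [0,0,0]}
  ],
  "grip": 0,
  "newtons": 30
}}

```text
time_s: 4.2
tool_pos: [0.3609, -0.2639, 0.0228]
tcp_rot: [3.142, -0.0, 0.0]
force: [-0.8, 1.7, 6.9]
grip_width: 0.0537
```

The grip is a little above the equator (53.7 mm against 56 mm), so I'll regrip 5 mm lower.

Request:
{"api": "step_arm", "payload": {
  "plan": [
    {"translation": [0,0,0],"rotation": [0,0,0]},
    {"translation": [0,0,0],"rotation": [0,0,0]},
    {"translation": [0,0,0],"rotation": [0,0,0]},
    {"translation": [0,0,0.3],"rotation": [0,0,0]},
    {"translation": [0,0,0.3],"rotation": [0,0,0]},
    {"translation": [0,0,0],"rotation": [0,0,0]},
    {"translation": [0,0,0],"rotation": [0,0,0]},
    {"translation": [0,0,0],"rotation": [0,0,0]}
  ],
  "grip": 0.85
}}

```text
time_s: 5.2
tool_pos: [0.3607, -0.2638, 0.0164]
tcp_rot: [3.142, -0.0, 0.0]
force: [-0.2, 1.2, 0.8]
grip_width: 0.0724
```

Request:
{"api": "step_arm", "payload": {
  "plan": [
    {"translation": [0,0,0],"rotation": [0,0,0]},
    {"translation": [0,0,0],"rotation": [0,0,0]},
    {"translation": [0,0,0],"rotation": [0,0,0]},
    {"translation": [0,0,0],"rotation": [0,0,0]},
    {"translation": [0,0,0],"rotation": [0,0,0]},
    {"translation": [0,0,0],"rotation": [0,0,0]},
    {"translation": [0,0,0],"rotation": [0,0,0]},
    {"translation": [0,0,0],"rotation": [0,0,0]}
  ],
  "grip": 0,
  "newtons": 30
}}

```text
time_s: 6.2
tool_pos: [0.3609, -0.264, 0.0168]
tcp_rot: [3.141, -0.0, 0.001]
force: [-1.5, 1.3, 6.6]
grip_width: 0.054
```

Request:
{"api": "step_arm", "payload": {
  "plan": [
    {"translation": [0,0,-0.5],"rotation": [0,0,0]},
    {"translation": [0,0,-1.5],"rotation": [0,0,0]},
    {"translation": [0,0,-3],"rotation": [0,0,0]},
    {"translation": [0,0,-4],"rotation": [0,0,0]},
    {"translation": [0.5,-1.5,-4],"rotation": [0,0,0]},
    {"translation": [1,-3,-2.5],"rotation": [0,0,0]},
    {"translation": [1,-4.1,0],"rotation": [0,0,0]},
    {"translation": [1,-5,0],"rotation": [0,0,0]}
  ]
}}

```text
time_s: 7.2
tool_pos: [0.3961, -0.127, 0.1728]
tcp_rot: [3.141, -0.003, 0.004]
force: [1.3, -0.0, -1.5]
grip_width: 0.0537
```

Request:
{"api": "step_arm", "payload": {
  "plan": [
    {"translation": [1,-5,0],"rotation": [0,0,0]},
    {"translation": [1,-5,0],"rotation": [0,0,0]},
    {"translation": [1,-5,0],"rotation": [0,0,0]},
    {"translation": [1,-5,0],"rotation": [0,0,0]},
    {"translation": [1,-5,0],"rotation": [0,0,0]},
    {"translation": [1,-5,0],"rotation": [0,0,0]},
    {"translation": [1,-5,0],"rotation": [0,0,0]},
    {"translation": [1,-5,0],"rotation": [0,0,0]}
  ]
}}

```text
time_s: 8.2
tool_pos: [0.4758, 0.274, 0.1722]
tcp_rot: [-3.141, -0.0, -0.002]
force: [1.2, -0.2, -0.1]
grip_width: 0.0538
```

```bash
python3 -c "
from h import *
go(.522,.472,.12,0)"
```

```text
t 8.2 pos [0.4758 0.274  0.1722] psi 0.0 tilt 0.06 grip 0.0538 F [ 1.2 -0.2 -0.1]
 rotz 0.0 full rot [-0.    -0.001  0.   ]  cm in final frame [  4.62 -19.8    5.22]  cm now [  4.62 -19.8    5.22]
```

Request:
{"api": "step_arm", "payload": {
  "plan": [
    {"translation": [1,-4.8,0],"rotation": [0,0,0]},
    {"translation": [1,-4.5,0],"rotation": [0,0,0]},
    {"translation": [1,-4.2,0],"rotation": [0,0,0]},
    {"translation": [0.8,-3.3,0],"rotation": [0,0,0]},
    {"translation": [0.5,-2,0],"rotation": [0,0,0]},
    {"translation": [0.3,-1,1.2],"rotation": [0,0,0]},
    {"translation": [0,0,2],"rotation": [0,0,0]},
    {"translation": [0,0,2],"rotation": [0,0,0]}
  ]
}}

```text
time_s: 9.2
tool_pos: [0.5211, 0.469, 0.117]
tcp_rot: [3.14, -0.001, -0.003]
force: [0.0, 0.1, -1.3]
grip_width: 0.0532
```

```bash
python3 -c "
from h import *
go(.522,.472,.024,0)
for n in('top','side'): cv2.imwrite(f'pics/{n}2.png',env.camera(n)[:,:,::-1])
a=cv2.imread('pics/top2.png')[120:250,90:240]; b=cv2.imread('pics/side2.png')[220:350,130:280]
cv2.imwrite('pics/m2.png',cv2.resize(np.hstack([a,b]),None,fx=2.6,fy=2.6,interpolation=cv2.INTER_CUBIC))
"
```

```text
t 9.2 pos [0.5211 0.469  0.117 ] psi -0.001 tilt 0.13 grip 0.0532 F [ 0.   0.1 -1.3]
 rotz -0.001 full rot [ 0.002  0.002 -0.001]  cm in final frame [ 0.09 -0.3   9.3 ]  cm now [ 0.11 -0.32  9.3 ]
```

View pics/m2.png

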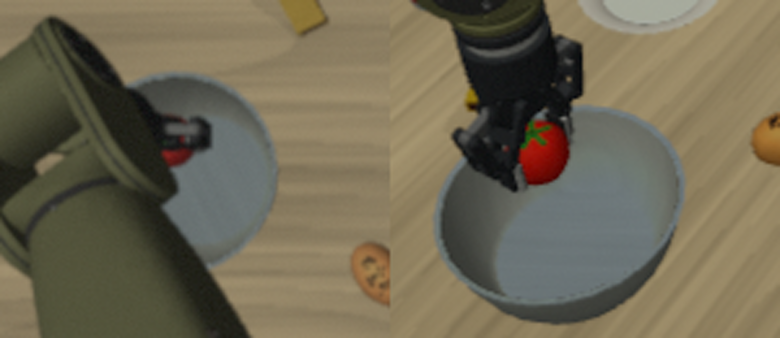

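The tomato is held (side crop (545,150)) over the far part of the bowl. I'll lower it.

Request:
{"api": "step_arm", "payload": {
  "plan": [
    {"translation": [0.1,-0.3,1.5],"rotation": [0,0,0]},
    {"translation": [0,0,2],"rotation": [0,0,0]},
    {"translation": [0,0,2],"rotation": [0,0,0]},
    {"translation": [0,0,1.5],"rotation": [0,0,0]},
    {"translation": [0,0,1],"rotation": [0,0,0]},
    {"translation": [0,0,0.7],"rotation": [0,0,0]},
    {"translation": [0,0,0.2],"rotation": [0,0,0]},
    {"translation": [0,0,0],"rotation": [0,0,0]}
  ]
}}

```text
time_s: 10.3
tool_pos: [0.5231, 0.4734, 0.0308]
tcp_rot: [-3.141, 0.0, -0.001]
force: [-1.1, -1.2, -0.9]
grip_width: 0.0538
```

Request:
{"api": "step_arm", "payload": {
  "plan": [
    {"translation": [0,0,0.2],"rotation": [0,0,0]},
    {"translation": [0,0,0.2],"rotation": [0,0,0]},
    {"translation": [0,0,0.1],"rotation": [0,0,0]},
    {"translation": [0,0,0.1],"rotation": [0,0,0]},
    {"translation": [0,0,0],"rotation": [0,0,0]},
    {"translation": [0,0,0],"rotation": [0,0,0]},
    {"translation": [0,0,0],"rotation": [0,0,0]},
    {"translation": [0,0,0],"rotation": [0,0,0]}
  ]
}}

```text
time_s: 11.3
tool_pos: [0.5228, 0.4732, 0.0244]
tcp_rot: [-3.142, 0.0, -0.0]
force: [0.2, 0.1, -0.0]
grip_width: 0.0535
```

Request:
{"api": "step_arm", "payload": {
  "plan": [
    {"translation": [0,0,0.1],"rotation": [0,0,0]},
    {"translation": [0,0,0.1],"rotation": [0,0,0]},
    {"translation": [0,0,0.05],"rotation": [0,0,0]},
    {"translation": [0,0,0],"rotation": [0,0,0]},
    {"translation": [0,0,0],"rotation": [0,0,0]},
    {"translation": [0,0,0],"rotation": [0,0,0]},
    {"translation": [0,0,0],"rotation": [0,0,0]},
    {"translation": [0,0,0],"rotation": [0,0,0]}
  ]
}}

```text
time_s: 12.3
tool_pos: [0.5228, 0.4732, 0.0219]
tcp_rot: [3.142, -0.0, -0.0]
force: [0.2, 0.2, -0.2]
grip_width: 0.0538
```

Request:
{"api": "step_arm", "payload": {
  "plan": [
    {"translation": [0,0,0],"rotation": [0,0,0]},
    {"translation": [0,0,0],"rotation": [0,0,0]},
    {"translation": [0,0,0],"rotation": [0,0,0]},
    {"translation": [0,0,0],"rotation": [0,0,0]},
    {"translation": [0,0,-1],"rotation": [0,0,0]},
    {"translation": [0,0,-2],"rotation": [0,0,0]},
    {"translation": [0,0,-4],"rotation": [0,0,0]},
    {"translation": [0,0,-5],"rotation": [0,0,0]}
  ],
  "grip": 0.8
}}

```text
time_s: 13.3
tool_pos: [0.5225, 0.4729, 0.1436]
tcp_rot: [3.141, -0.0, -0.001]
force: [1.1, 0.3, 0.3]
grip_width: 0.0683
```

```bash
python3 -c "
from h import *
go(.448,-.0135,.15,0)
b=env.camera('side')[200:360,110:310,::-1]
cv2.imwrite('pics/m3.png',cv2.resize(b,None,fx=3,fy=3,interpolation=cv2.INTER_CUBIC))
"
```

```text
t 13.3 pos [0.5225 0.4729 0.1436] psi -0.0 tilt 0.04 grip 0.0683 F [1.1 0.3 0.3]
 rotz -0.0 full rot [ 0.     0.001 -0.   ]  cm in final frame [-7.45 48.64 -0.64]  cm now [-7.43 48.64 -0.62]
```

View pics/m3.png

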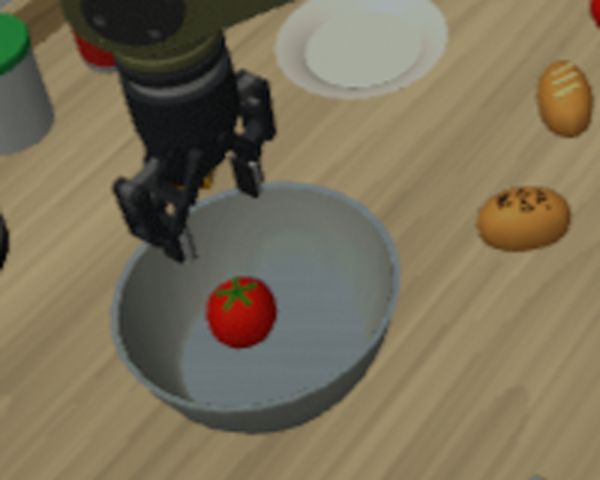

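tomato_a stands upright on the bowl floor at crop (241,313). Next is tomato_b.

Request:
{"api": "step_arm", "payload": {
  "plan": [
    {"translation": [-0.3,2,0],"rotation": [0,0,0]},
    {"translation": [-0.7,4,0],"rotation": [0,0,0]},
    {"translation": [-0.7,5,0],"rotation": [0,0,0]},
    {"translation": [-0.7,5,0],"rotation": [0,0,0]},
    {"translation": [-0.8,5,0],"rotation": [0,0,0]},
    {"translation": [-0.8,5,0],"rotation": [0,0,0]},
    {"translation": [-0.8,5,0],"rotation": [0,0,0]},
    {"translation": [-0.8,5,0],"rotation": [0,0,0]}
  ],
  "grip": 1
}}

```text
time_s: 14.35
tool_pos: [0.467, 0.1118, 0.1437]
tcp_rot: [-3.141, -0.0, -0.005]
force: [0.1, -0.0, 0.7]
grip_width: 0.0854
```

Request:
{"api": "step_arm", "payload": {
  "plan": [
    {"translation": [-0.8,5,0],"rotation": [0,0,0]},
    {"translation": [-0.7,4.5,0],"rotation": [0,0,0]},
    {"translation": [-0.3,2,1],"rotation": [0,0,0]},
    {"translation": [0,1.1,1.5],"rotation": [0,0,0]},
    {"translation": [0,0,2],"rotation": [0,0,0]},
    {"translation": [0,0,2],"rotation": [0,0,0]},
    {"translation": [0,0,1],"rotation": [0,0,0]},
    {"translation": [0,0,0],"rotation": [0,0,0]}
  ]
}}

```text
time_s: 15.35
tool_pos: [0.4483, -0.0124, 0.0662]
tcp_rot: [-3.141, -0.001, 0.002]
force: [-0.1, -0.0, 0.3]
grip_width: 0.0851
```

```bash
python3 -c "
from h import *
go(.448,-.0135,.018,0)"
```

```text
t 15.35 pos [ 0.4483 -0.0124  0.0662] psi 0.0 tilt 0.09 grip 0.0851 F [-0.1 -0.   0.3]
 rotz 0.0 full rot [-0.     0.002  0.   ]  cm in final frame [-0.03  0.11  4.82]  cm now [-0.02  0.11  4.82]
```

Request:
{"api": "step_arm", "payload": {
  "plan": [
    {"translation": [0,0.1,1],"rotation": [0,0,0]},
    {"translation": [0,0,1.5],"rotation": [0,0,0]},
    {"translation": [0,0,1.2],"rotation": [0,0,0]},
    {"translation": [0,0,0.8],"rotation": [0,0,0]},
    {"translation": [0,0,0.3],"rotation": [0,0,0]},
    {"translation": [0,0,0],"rotation": [0,0,0]},
    {"translation": [0,0,0],"rotation": [0,0,0]},
    {"translation": [0,0,0],"rotation": [0,0,0]}
  ]
}}

```text
time_s: 16.35
tool_pos: [0.4491, -0.0138, 0.0193]
tcp_rot: [3.141, -0.0, 0.001]
force: [-0.4, 0.2, -0.7]
grip_width: 0.0854
```

Request:
{"api": "step_arm", "payload": {
  "plan": [
    {"translation": [0,0,0],"rotation": [0,0,0]},
    {"translation": [0,0,0],"rotation": [0,0,0]},
    {"translation": [0,0,0],"rotation": [0,0,0]},
    {"translation": [0,0,0],"rotation": [0,0,0]},
    {"translation": [0,0,0],"rotation": [0,0,0]},
    {"translation": [0,0,0],"rotation": [0,0,0]},
    {"translation": [0,0,0],"rotation": [0,0,0]},
    {"translation": [0,0,0],"rotation": [0,0,0]}
  ],
  "grip": 0,
  "newtons": 30
}}

```text
time_s: 17.35
tool_pos: [0.4492, -0.0138, 0.0194]
tcp_rot: [-3.142, 0.0, -0.001]
force: [-1.0, 0.3, 5.3]
grip_width: 0.0536
```

Request:
{"api": "step_arm", "payload": {
  "plan": [
    {"translation": [0,0,-0.5],"rotation": [0,0,0]},
    {"translation": [0,0,-1.5],"rotation": [0,0,0]},
    {"translation": [0,0,-3],"rotation": [0,0,0]},
    {"translation": [0,0,-4],"rotation": [0,0,0]},
    {"translation": [0,-1,-4],"rotation": [0,0,0]},
    {"translation": [0,-2.5,-2],"rotation": [0,0,0]},
    {"translation": [0.1,-4,0],"rotation": [0,0,0]},
    {"translation": [0.1,-5,0],"rotation": [0,0,0]}
  ]
}}

```text
time_s: 18.35
tool_pos: [0.451, 0.112, 0.1704]
tcp_rot: [-3.142, 0.003, -0.004]
force: [1.0, 0.2, -0.6]
grip_width: 0.0536
```

Request:
{"api": "step_arm", "payload": {
  "plan": [
    {"translation": [0.1,-5,0],"rotation": [0,0,0]},
    {"translation": [0.1,-5,0],"rotation": [0,0,0]},
    {"translation": [0.1,-5,0],"rotation": [0,0,0]},
    {"translation": [0.1,-5,0],"rotation": [0,0,0]},
    {"translation": [0.1,-5,0],"rotation": [0,0,0]},
    {"translation": [0.1,-5,0],"rotation": [0,0,0]},
    {"translation": [0.1,-4,0],"rotation": [0,0,0]},
    {"translation": [0.1,-2,0],"rotation": [0,0,0]}
  ]
}}

```text
time_s: 19.35
tool_pos: [0.4585, 0.4729, 0.1693]
tcp_rot: [-3.142, -0.002, -0.0]
force: [-0.3, -0.7, -0.6]
grip_width: 0.0536
```

```bash
python3 -c "
from h import *
go(.458,.472,.026,0)
u=bp('side',110+241/3,200+313/3,.029);print(u)"
```

```text
t 19.35 pos [0.4585 0.4729 0.1693] psi 0.001 tilt 0.01 grip 0.0536 F [-0.3 -0.7 -0.6]
 rotz 0.001 full rot [-0.    -0.     0.001]  cm in final frame [-0.05  0.09 14.33]  cm now [-0.05  0.09 14.33]
[0.51953229 0.47567134 0.029     ]
```

Request:
{"api": "step_arm", "payload": {
  "plan": [
    {"translation": [0,0.1,1.5],"rotation": [0,0,0]},
    {"translation": [0,0,3],"rotation": [0,0,0]},
    {"translation": [0,0,3],"rotation": [0,0,0]},
    {"translation": [0,0,2.5],"rotation": [0,0,0]},
    {"translation": [0,0,2],"rotation": [0,0,0]},
    {"translation": [0,0,1.3],"rotation": [0,0,0]},
    {"translation": [0,0,0.6],"rotation": [0,0,0]},
    {"translation": [0,0,0.2],"rotation": [0,0,0]}
  ]
}}

```text
time_s: 20.35
tool_pos: [0.4591, 0.4704, 0.0281]
tcp_rot: [-3.141, 0.0, -0.001]
force: [-0.4, 0.1, -0.4]
grip_width: 0.0538
```

Request:
{"api": "step_arm", "payload": {
  "plan": [
    {"translation": [0,0,0.1],"rotation": [0,0,0]},
    {"translation": [0,0,0.1],"rotation": [0,0,0]},
    {"translation": [0,0,0.1],"rotation": [0,0,0]},
    {"translation": [0,0,0],"rotation": [0,0,0]},
    {"translation": [0,0,0],"rotation": [0,0,0]},
    {"translation": [0,0,0],"rotation": [0,0,0]},
    {"translation": [0,0,0],"rotation": [0,0,0]},
    {"translation": [0,0,0],"rotation": [0,0,0]}
  ]
}}

```text
time_s: 21.35
tool_pos: [0.4588, 0.4702, 0.0249]
tcp_rot: [-3.142, 0.0, -0.0]
force: [0.8, 0.1, -1.1]
grip_width: 0.0535
```

Request:
{"api": "step_arm", "payload": {
  "plan": [
    {"translation": [0,0,0.05],"rotation": [0,0,0]},
    {"translation": [0,0,0],"rotation": [0,0,0]},
    {"translation": [0,0,0],"rotation": [0,0,0]},
    {"translation": [0,0,0],"rotation": [0,0,0]},
    {"translation": [0,0,-1],"rotation": [0,0,0]},
    {"translation": [0,0,-2],"rotation": [0,0,0]},
    {"translation": [0,0,-4],"rotation": [0,0,0]},
    {"translation": [0,0,-5],"rotation": [0,0,0]}
  ],
  "grip": 0.8
}}

```text
time_s: 22.35
tool_pos: [0.4585, 0.4699, 0.1462]
tcp_rot: [3.141, -0.0, -0.001]
force: [0.8, 0.2, -0.1]
grip_width: 0.068
```

```bash
python3 -c "
from h import *
go(.381,.270,.12,.716)
b=env.camera('side')[200:360,110:310,::-1]
cv2.imwrite('pics/m4.png',cv2.resize(b,None,fx=3,fy=3,interpolation=cv2.INTER_CUBIC))
"
```

```text
t 22.35 pos [0.4585 0.4699 0.1462] psi -0.0 tilt 0.04 grip 0.068 F [ 0.8  0.2 -0.1]
 rotz -0.716 full rot [ 0.     0.001 -0.716]  cm in final frame [-18.97  10.     2.62]  cm now [-7.74 19.99  2.63]
```

View pics/m4.png

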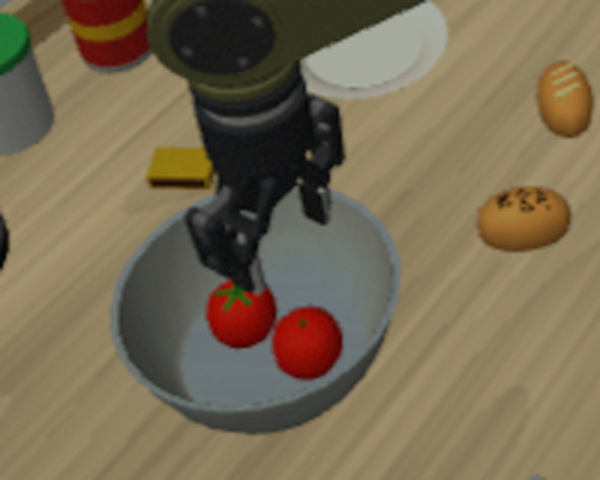

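Both tomatoes stand side by side in the bowl at crop (241,313) and (307,342). Next is roll_b, the seeded golden one.

Request:
{"api": "step_arm", "payload": {
  "plan": [
    {"translation": [-0.8,2,0],"rotation": [0,0,0]},
    {"translation": [-1.7,4.5,0],"rotation": [0,0,0]},
    {"translation": [-2,5,0],"rotation": [0,0,0]},
    {"translation": [-2,5,0],"rotation": [0,0,0]},
    {"translation": [-1.2,3.5,0],"rotation": [0,0,0]},
    {"translation": [0,0,0.5],"rotation": [0,0,-0.179]},
    {"translation": [0,0,1],"rotation": [0,0,-0.179]},
    {"translation": [0,0,1],"rotation": [0,0,-0.179]}
  ],
  "grip": 1
}}

```text
time_s: 23.4
tool_pos: [0.3825, 0.2705, 0.121]
tcp_rot: [-3.026, -0.841, -0.005]
force: [-1.0, -0.1, -0.3]
grip_width: 0.0855
```

Request:
{"api": "step_arm", "payload": {
  "plan": [
    {"translation": [0,0,1],"rotation": [0,0,-0.179]},
    {"translation": [0,0,1.5],"rotation": [0,0,0]},
    {"translation": [0,0,1.5],"rotation": [0,0,0]},
    {"translation": [0,0,1],"rotation": [0,0,0]},
    {"translation": [0,0,0.5],"rotation": [0,0,0]},
    {"translation": [0,0,0],"rotation": [0,0,0]},
    {"translation": [0,0,0],"rotation": [0,0,0]},
    {"translation": [0,0,0],"rotation": [0,0,0]}
  ]
}}

```text
time_s: 24.4
tool_pos: [0.3821, 0.2704, 0.0649]
tcp_rot: [-2.942, -1.1, -0.002]
force: [0.6, -0.4, -0.5]
grip_width: 0.0853
```

```bash
python3 -c "
from h import *
go(.381,.270,.017,.716)
for n in('top','side'): cv2.imwrite(f'pics/{n}5.png',env.camera(n)[:,:,::-1])
a=cv2.imread('pics/top5.png')[160:290,170:310]; b=cv2.imread('pics/side5.png')[200:330,220:360]
cv2.imwrite('pics/m5.png',cv2.resize(np.hstack([a,b]),None,fx=2.8,fy=2.8,interpolation=cv2.INTER_CUBIC))
"
```

```text
t 24.4 pos [0.3821 0.2704 0.0649] psi 0.716 tilt 0.06 grip 0.0853 F [ 0.6 -0.4 -0.5]
 rotz -0.0 full rot [ 0.    -0.001 -0.   ]  cm in final frame [-0.11 -0.04  4.79]  cm now [-0.12 -0.04  4.79]
```

View pics/m5.png

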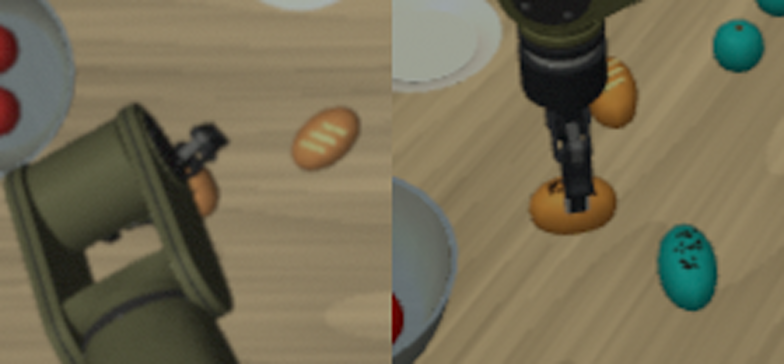

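Fingers straddle the roll across its width. Descending.

Request:
{"api": "step_arm", "payload": {
  "plan": [
    {"translation": [-0.1,0,1],"rotation": [0,0,0]},
    {"translation": [0,0,1.5],"rotation": [0,0,0]},
    {"translation": [0,0,1.2],"rotation": [0,0,0]},
    {"translation": [0,0,0.8],"rotation": [0,0,0]},
    {"translation": [0,0,0.3],"rotation": [0,0,0]},
    {"translation": [0,0,0],"rotation": [0,0,0]},
    {"translation": [0,0,0],"rotation": [0,0,0]},
    {"translation": [0,0,0],"rotation": [0,0,0]}
  ]
}}

```text
time_s: 25.5
tool_pos: [0.3813, 0.2698, 0.0168]
tcp_rot: [-2.942, -1.1, -0.002]
force: [-0.2, -0.2, -0.7]
grip_width: 0.0851
```

Request:
{"api": "step_arm", "payload": {
  "plan": [
    {"translation": [0,0,0],"rotation": [0,0,0]},
    {"translation": [0,0,0],"rotation": [0,0,0]},
    {"translation": [0,0,0],"rotation": [0,0,0]},
    {"translation": [0,0,0],"rotation": [0,0,0]},
    {"translation": [0,0,0],"rotation": [0,0,0]},
    {"translation": [0,0,0],"rotation": [0,0,0]},
    {"translation": [0,0,0],"rotation": [0,0,0]},
    {"translation": [0,0,0],"rotation": [0,0,0]}
  ],
  "grip": 0,
  "newtons": 30
}}

```text
time_s: 26.5
tool_pos: [0.3812, 0.2698, 0.0168]
tcp_rot: [-2.942, -1.1, -0.0]
force: [-2.8, 0.5, 4.7]
grip_width: 0.0506
```

```bash
python3 -c "
from h import *
go(.647,.148,.15)"
```

```text
t 26.5 pos [0.3812 0.2698 0.0168] psi 0.716 tilt 0.02 grip 0.0506 F [-2.8  0.5  4.7]
 rotz 0.0 full rot [-0. -0.  0.]  cm in final frame [ 12.07  26.63 -13.32]  cm now [ 12.07  26.63 -13.32]
```

Request:
{"api": "step_arm", "payload": {
  "plan": [
    {"translation": [0,0,-0.5],"rotation": [0,0,0]},
    {"translation": [0,0,-1.5],"rotation": [0,0,0]},
    {"translation": [0,0,-3],"rotation": [0,0,0]},
    {"translation": [0,0,-4],"rotation": [0,0,0]},
    {"translation": [0.5,1,-3],"rotation": [0,0,0]},
    {"translation": [1.5,3,-1],"rotation": [0,0,0]},
    {"translation": [2,4.3,0],"rotation": [0,0,0]},
    {"translation": [2,4.3,0],"rotation": [0,0,0]}
  ]
}}

```text
time_s: 27.5
tool_pos: [0.5104, 0.2134, 0.1477]
tcp_rot: [2.942, 1.101, 0.003]
force: [0.2, 0.7, -0.2]
grip_width: 0.0509
```

Request:
{"api": "step_arm", "payload": {
  "plan": [
    {"translation": [2,4.5,0],"rotation": [0,0,0]},
    {"translation": [2,4.5,0],"rotation": [0,0,0]},
    {"translation": [1.5,3.5,0],"rotation": [0,0,0]},
    {"translation": [0.6,1.5,0],"rotation": [0,0,0]},
    {"translation": [0,0,1.5],"rotation": [0,0,0]},
    {"translation": [0,0,2.5],"rotation": [0,0,0]},
    {"translation": [0,0,2.5],"rotation": [0,0,0]},
    {"translation": [0,0,1],"rotation": [0,0,0]}
  ]
}}

```text
time_s: 28.5
tool_pos: [0.6437, 0.149, 0.0683]
tcp_rot: [-2.941, -1.102, 0.008]
force: [-0.9, -0.8, -0.8]
grip_width: 0.0506
```

```bash
python3 -c "
from h import *
go(.647,.148,.024)
for n in('top','side'): cv2.imwrite(f'pics/{n}6.png',env.camera(n)[:,:,::-1])
a=cv2.imread('pics/top6.png')[80:210,210:350]; b=cv2.imread('pics/side6.png')[140:270,160:300]
cv2.imwrite('pics/m6.png',cv2.resize(np.hstack([a,b]),None,fx=2.8,fy=2.8,interpolation=cv2.INTER_CUBIC))
"
```

```text
t 28.5 pos [0.6437 0.149  0.0683] psi 0.717 tilt 0.31 grip 0.0506 F [-0.9 -0.8 -0.8]
 rotz 0.0 full rot [-0.003  0.004 -0.   ]  cm in final frame [0.19 0.29 4.43]  cm now [0.2  0.3  4.43]
```

View pics/m6.png

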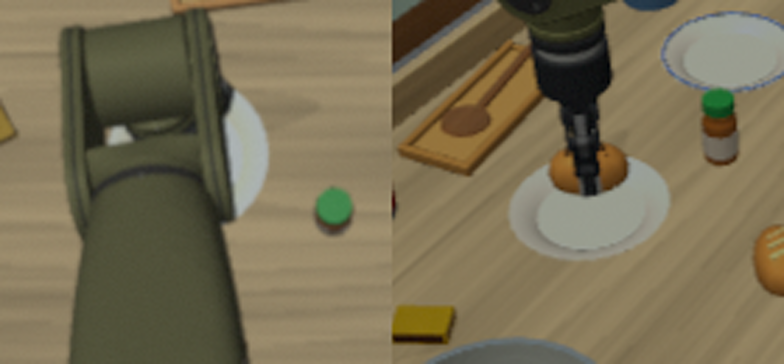

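The roll is level over plate_a (side crop (590,165)). Lowering.

Request:
{"api": "step_arm", "payload": {
  "plan": [
    {"translation": [0.1,0.1,1],"rotation": [0,0,0]},
    {"translation": [0,0.1,1.2],"rotation": [0,0,0]},
    {"translation": [0,0,1],"rotation": [0,0,0]},
    {"translation": [0,0,0.6],"rotation": [0,0,0]},
    {"translation": [0,0,0.3],"rotation": [0,0,0]},
    {"translation": [0,0,0.2],"rotation": [0,0,0]},
    {"translation": [0,0,0],"rotation": [0,0,0]},
    {"translation": [0,0,0],"rotation": [0,0,0]}
  ]
}}

```text
time_s: 29.6
tool_pos: [0.6492, 0.1475, 0.0287]
tcp_rot: [2.942, 1.1, 0.001]
force: [0.5, 0.5, -1.3]
grip_width: 0.0511
```

```bash
python3 -c "
from h import *
go(.647,.148,.0225)"
```

```text
t 29.6 pos [0.6492 0.1475 0.0287] psi 0.716 tilt 0.04 grip 0.0511 F [ 0.5  0.5 -1.3]
 rotz 0.0 full rot [ 0.    -0.001 -0.   ]  cm in final frame [-0.13 -0.18  0.62]  cm now [-0.13 -0.18  0.62]
```

Request:
{"api": "step_arm", "payload": {
  "plan": [
    {"translation": [-0.1,-0.2,0.1],"rotation": [0,0,0]},
    {"translation": [0,0,0.2],"rotation": [0,0,0]},
    {"translation": [0,0,0.1],"rotation": [0,0,0]},
    {"translation": [0,0,0.1],"rotation": [0,0,0]},
    {"translation": [0,0,0.1],"rotation": [0,0,0]},
    {"translation": [0,0,0],"rotation": [0,0,0]},
    {"translation": [0,0,0],"rotation": [0,0,0]},
    {"translation": [0,0,0],"rotation": [0,0,0]}
  ]
}}

```text
time_s: 30.6
tool_pos: [0.6469, 0.1483, 0.0224]
tcp_rot: [-2.943, -1.101, -0.0]
force: [-0.5, -1.2, -0.3]
grip_width: 0.0507
```

Request:
{"api": "step_arm", "payload": {
  "plan": [
    {"translation": [0,0,0],"rotation": [0,0,0]},
    {"translation": [0,0,0],"rotation": [0,0,0]},
    {"translation": [0,0,0],"rotation": [0,0,0]},
    {"translation": [0,0,0],"rotation": [0,0,0]},
    {"translation": [0,0,-1],"rotation": [0,0,0]},
    {"translation": [0,0,-2],"rotation": [0,0,0]},
    {"translation": [0,0,-4],"rotation": [0,0,0]},
    {"translation": [0,0,-5],"rotation": [0,0,0]}
  ],
  "grip": 0.8
}}

```text
time_s: 31.6
tool_pos: [0.6464, 0.1482, 0.1441]
tcp_rot: [-2.942, -1.101, 0.001]
force: [-0.2, 0.6, 0.3]
grip_width: 0.0684
```

```bash
python3 -c "
from h import *
go(.4265,.124,.12,-.893)
b=env.camera('side')[140:300,160:360,::-1]
cv2.imwrite('pics/m7.png',cv2.resize(b,None,fx=3,fy=3,interpolation=cv2.INTER_CUBIC))
"
```

```text
t 31.6 pos [0.6464 0.1482 0.1441] psi 0.716 tilt 0.04 grip 0.0684 F [-0.2  0.6  0.3]
 rotz 1.609 full rot [0.000e+00 1.000e-03 1.609e+00]  cm in final frame [-11.91  18.65   2.41]  cm now [-18.18 -12.61   2.42]
```

View pics/m7.png

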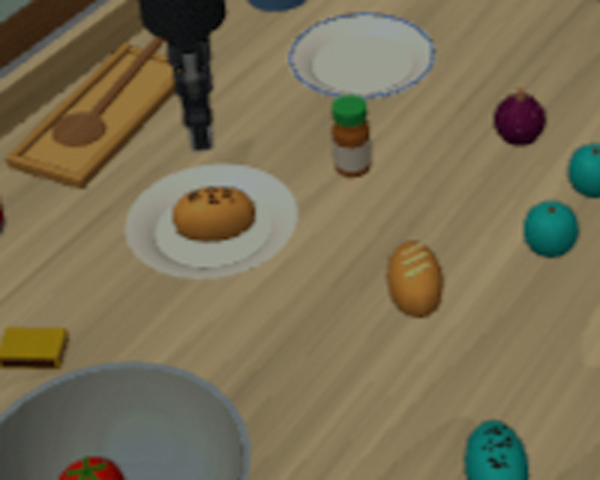

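roll_b sits upright in the middle of plate_a (crop (212,212)). For roll_a I'll use the equivalent yaw of 2.249, which keeps joint 6 well inside its range.

Request:
{"api": "step_arm", "payload": {
  "plan": [
    {"translation": [-2,-1.4,0],"rotation": [0,0,0]},
    {"translation": [-4,-2.8,0],"rotation": [0,0,0]},
    {"translation": [-4.3,-3,0],"rotation": [0,0,0]},
    {"translation": [-4.2,-2.9,0],"rotation": [0,0,0]},
    {"translation": [-2.7,-1.9,0],"rotation": [0,0,0]},
    {"translation": [-1,-0.6,0],"rotation": [0,0,0]},
    {"translation": [0,0,0],"rotation": [0,0,-0.17]},
    {"translation": [0,0,0],"rotation": [0,0,-0.17]}
  ],
  "grip": 1
}}

```text
time_s: 32.65
tool_pos: [0.428, 0.124, 0.1438]
tcp_rot: [2.709, 1.589, 0.004]
force: [0.1, -0.2, -0.4]
grip_width: 0.0854
```

Request:
{"api": "step_arm", "payload": {
  "plan": [
    {"translation": [0,0,0],"rotation": [0,0,-0.17]},
    {"translation": [0,0,0.5],"rotation": [0,0,-0.17]},
    {"translation": [0,0,1],"rotation": [0,0,-0.17]},
    {"translation": [0,0,1],"rotation": [0,0,-0.17]},
    {"translation": [0,0,1],"rotation": [0,0,-0.17]},
    {"translation": [0,0,1],"rotation": [0,0,-0.17]},
    {"translation": [0,0,1.5],"rotation": [0,0,-0.17]},
    {"translation": [0,0,1],"rotation": [0,0,0]}
  ]
}}

```text
time_s: 33.65
tool_pos: [0.4278, 0.1239, 0.0726]
tcp_rot: [1.363, 2.829, 0.001]
force: [1.1, 0.2, 0.4]
grip_width: 0.0857
```

```bash
python3 -c "
from h import *
go(.4265,.124,.0175,2.249)
for n in('top','side'): cv2.imwrite(f'pics/{n}8.png',env.camera(n)[:,:,::-1])
a=cv2.imread('pics/top8.png')[150:280,220:360]; b=cv2.imread('pics/side8.png')[160:290,230:370]
cv2.imwrite('pics/m8.png',cv2.resize(np.hstack([a,b]),None,fx=2.8,fy=2.8,interpolation=cv2.INTER_CUBIC))
"
```

```text
t 33.65 pos [0.4278 0.1239 0.0726] psi 2.244 tilt 0.07 grip 0.0857 F [1.1 0.2 0.4]
 rotz -0.005 full rot [ 0.001  0.001 -0.005]  cm in final frame [ 0.09 -0.1   5.51]  cm now [ 0.09 -0.11  5.51]
```

View pics/m8.png

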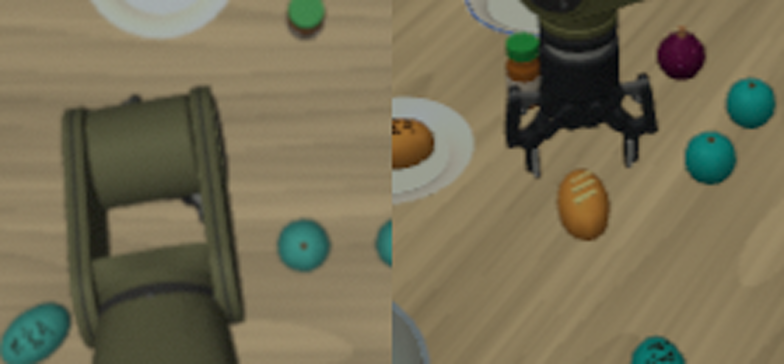

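Aligned: the jaws straddle the roll across its width.

Request:
{"api": "step_arm", "payload": {
  "plan": [
    {"translation": [0.1,-0.1,1],"rotation": [0,0,0]},
    {"translation": [0,0,1.5],"rotation": [0,0,0]},
    {"translation": [0,0,1.5],"rotation": [0,0,0]},
    {"translation": [0,0,1],"rotation": [0,0,0]},
    {"translation": [0,0,0.4],"rotation": [0,0,0]},
    {"translation": [0,0,0],"rotation": [0,0,0]},
    {"translation": [0,0,0],"rotation": [0,0,0]},
    {"translation": [0,0,0],"rotation": [0,0,0]}
  ]
}}

```text
time_s: 34.75
tool_pos: [0.4259, 0.1241, 0.0188]
tcp_rot: [1.36, 2.831, 0.001]
force: [-0.1, 0.1, -0.1]
grip_width: 0.0854
```

Request:
{"api": "step_arm", "payload": {
  "plan": [
    {"translation": [0,0,0],"rotation": [0,0,0]},
    {"translation": [0,0,0],"rotation": [0,0,0]},
    {"translation": [0,0,0],"rotation": [0,0,0]},
    {"translation": [0,0,0],"rotation": [0,0,0]},
    {"translation": [0,0,0],"rotation": [0,0,0]},
    {"translation": [0,0,0],"rotation": [0,0,0]},
    {"translation": [0,0,0],"rotation": [0,0,0]},
    {"translation": [0,0,0],"rotation": [0,0,0]}
  ],
  "grip": 0,
  "newtons": 30
}}

```text
time_s: 35.75
tool_pos: [0.4259, 0.1242, 0.0188]
tcp_rot: [1.36, 2.831, 0.001]
force: [-0.5, 0.7, 4.7]
grip_width: 0.0509
```

```bash
python3 -c "
from h import *
go(.670,-.165,.17)"
```

```text
t 35.75 pos [0.4259 0.1242 0.0188] psi 2.246 tilt 0.06 grip 0.0509 F [-0.5  0.7  4.7]
 rotz 0.0 full rot [0.001 0.    0.   ]  cm in final frame [-37.83   0.98 -15.12]  cm now [-37.83   1.   -15.1 ]
```

Request:
{"api": "step_arm", "payload": {
  "plan": [
    {"translation": [0,0,-0.5],"rotation": [0,0,0]},
    {"translation": [0,0,-1.5],"rotation": [0,0,0]},
    {"translation": [0,0,-3],"rotation": [0,0,0]},
    {"translation": [0,0,-4],"rotation": [0,0,0]},
    {"translation": [-1,0,-4],"rotation": [0,0,0]},
    {"translation": [-3,0.1,-2],"rotation": [0,0,0]},
    {"translation": [-4,0.1,0],"rotation": [0,0,0]},
    {"translation": [-5,0.2,0],"rotation": [0,0,0]}
  ]
}}

```text
time_s: 36.75
tool_pos: [0.5104, 0.0244, 0.1697]
tcp_rot: [1.358, 2.831, 0.001]
force: [-0.1, -0.2, -0.0]
grip_width: 0.0507
```

Request:
{"api": "step_arm", "payload": {
  "plan": [
    {"translation": [-5,0.1,0],"rotation": [0,0,0]},
    {"translation": [-5,0.1,0],"rotation": [0,0,0]},
    {"translation": [-5,0.1,0],"rotation": [0,0,0]},
    {"translation": [-5,0.1,0],"rotation": [0,0,0]},
    {"translation": [-3.2,0.1,0],"rotation": [0,0,0]},
    {"translation": [-1.6,0.1,1],"rotation": [0,0,0]},
    {"translation": [0,0,2.5],"rotation": [0,0,0]},
    {"translation": [0,0,3],"rotation": [0,0,0]}
  ]
}}

```text
time_s: 37.75
tool_pos: [0.6693, -0.1644, 0.1028]
tcp_rot: [1.36, 2.832, 0.0]
force: [-0.4, 0.9, -1.2]
grip_width: 0.0502
```

```bash
python3 -c "
from h import *
go(.670,-.165,.0245)
"
```

```text
t 37.75 pos [ 0.6693 -0.1644  0.1028] psi 2.246 tilt 0.01 grip 0.0502 F [-0.4  0.9 -1.2]
 rotz 0.0 full rot [ 0. -0. -0.]  cm in final frame [-0.1   0.02  7.83]  cm now [-0.1   0.02  7.83]
```

Request:
{"api": "step_arm", "payload": {
  "plan": [
    {"translation": [0,0,1.5],"rotation": [0,0,0]},
    {"translation": [0,0,2],"rotation": [0,0,0]},
    {"translation": [0,0,1.5],"rotation": [0,0,0]},
    {"translation": [0,0,1],"rotation": [0,0,0]},
    {"translation": [0,0,0.5],"rotation": [0,0,0]},
    {"translation": [0,0,0.2],"rotation": [0,0,0]},
    {"translation": [0,0,0],"rotation": [0,0,0]},
    {"translation": [0,0,0],"rotation": [0,0,0]}
  ]
}}

```text
time_s: 38.75
tool_pos: [0.6699, -0.1649, 0.037]
tcp_rot: [1.36, 2.831, 0.0]
force: [-0.1, -0.3, -0.5]
grip_width: 0.0506
```

```bash
python3 -c "
from h import *
go(.670,-.165,.0245)
"
```

```text
t 38.75 pos [ 0.6699 -0.1649  0.037 ] psi 2.246 tilt 0.06 grip 0.0506 F [-0.1 -0.3 -0.5]
 rotz 0.0 full rot [0.001 0.001 0.   ]  cm in final frame [-0.01  0.01  1.25]  cm now [-0.01  0.01  1.25]
```

Request:
{"api": "step_arm", "payload": {
  "plan": [
    {"translation": [0,0,0.4],"rotation": [0,0,0]},
    {"translation": [0,0,0.3],"rotation": [0,0,0]},
    {"translation": [0,0,0.2],"rotation": [0,0,0]},
    {"translation": [0,0,0.2],"rotation": [0,0,0]},
    {"translation": [0,0,0.1],"rotation": [0,0,0]},
    {"translation": [0,0,0.1],"rotation": [0,0,0]},
    {"translation": [0,0,0],"rotation": [0,0,0]},
    {"translation": [0,0,0],"rotation": [0,0,0]}
  ]
}}

```text
time_s: 39.75
tool_pos: [0.6695, -0.1648, 0.0239]
tcp_rot: [1.36, 2.832, -0.0]
force: [-3.1, 0.5, 4.9]
grip_width: 0.0508
```

Request:
{"api": "step_arm", "payload": {
  "plan": [
    {"translation": [0,0,0],"rotation": [0,0,0]},
    {"translation": [0,0,0],"rotation": [0,0,0]},
    {"translation": [0,0,0],"rotation": [0,0,0]},
    {"translation": [0,0,0],"rotation": [0,0,0]},
    {"translation": [0,0,-1],"rotation": [0,0,0]},
    {"translation": [0,0,-2],"rotation": [0,0,0]},
    {"translation": [0,0,-4],"rotation": [0,0,0]},
    {"translation": [0,0,-5],"rotation": [0,0,0]}
  ],
  "grip": 0.8
}}

```text
time_s: 40.75
tool_pos: [0.669, -0.1647, 0.1451]
tcp_rot: [-1.36, -2.831, 0.0]
force: [1.4, 0.8, 0.8]
grip_width: 0.0685
```

```bash
python3 -c "
from h import *
go(.450,-.1335,.15,1.571)
b=env.camera('side')[110:270,200:400,::-1]
cv2.imwrite('pics/m9.png',cv2.resize(b,None,fx=3,fy=3,interpolation=cv2.INTER_CUBIC))
"
```

```text
t 40.75 pos [ 0.669  -0.1647  0.1451] psi 2.246 tilt 0.03 grip 0.0685 F [1.4 0.8 0.8]
 rotz 0.675 full rot [-0.001 -0.     0.675]  cm in final frame [  3.12 -21.9   -0.49]  cm now [ 16.12 -15.15  -0.48]
```

View pics/m9.png

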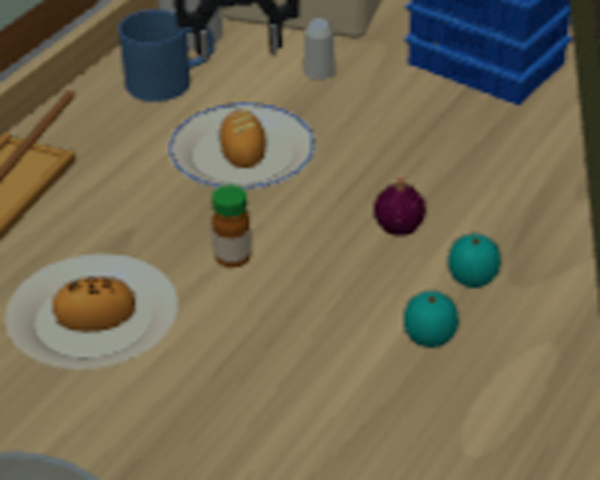

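Both rolls sit upright on their plates (crop (95,303) and (243,138)). Next is the onion, with the jaws turned along the containers' long axis.

Request:
{"api": "step_arm", "payload": {
  "plan": [
    {"translation": [1.5,-1.4,0],"rotation": [0,0,0]},
    {"translation": [3.3,-3.1,0],"rotation": [0,0,0]},
    {"translation": [3.7,-3.5,0],"rotation": [0,0,0]},
    {"translation": [3.7,-3.5,0],"rotation": [0,0,0]},
    {"translation": [2.6,-2.4,0],"rotation": [0,0,0]},
    {"translation": [1.3,-1.3,0],"rotation": [0,0,0]},
    {"translation": [0,0,0],"rotation": [0,0,0.154]},
    {"translation": [0,0,0],"rotation": [0,0,0.154]}
  ],
  "grip": 1
}}

```text
time_s: 41.8
tool_pos: [0.4505, -0.1343, 0.1452]
tcp_rot: [1.784, 2.582, 0.001]
force: [-0.2, 1.0, 0.8]
grip_width: 0.0855
```

Request:
{"api": "step_arm", "payload": {
  "plan": [
    {"translation": [0,0,0],"rotation": [0,0,0.154]},
    {"translation": [0,0,0.5],"rotation": [0,0,0.154]},
    {"translation": [0,0,1],"rotation": [0,0,0.154]},
    {"translation": [0,0,1.5],"rotation": [0,0,0]},
    {"translation": [0,0,1.5],"rotation": [0,0,0]},
    {"translation": [0,0,1],"rotation": [0,0,0]},
    {"translation": [0,0,0.5],"rotation": [0,0,0]},
    {"translation": [0,0,0],"rotation": [0,0,0]}
  ]
}}

```text
time_s: 42.8
tool_pos: [0.45, -0.134, 0.0829]
tcp_rot: [-2.323, -2.113, 0.001]
force: [0.4, -0.5, 0.8]
grip_width: 0.0855
```

```bash
python3 -c "
from h import *
go(.450,-.1335,.022,1.476)
for n in('top','side'): cv2.imwrite(f'pics/{n}10.png',env.camera(n)[:,:,::-1])
a=cv2.imread('pics/top10.png')[140:270,310:450]; b=cv2.imread('pics/side10.png')[110:240,260:400]
cv2.imwrite('pics/m10.png',cv2.resize(np.hstack([a,b]),None,fx=2.8,fy=2.8,interpolation=cv2.INTER_CUBIC))
"
```

```text
t 42.8 pos [ 0.45   -0.134   0.0829] psi 1.476 tilt 0.05 grip 0.0855 F [ 0.4 -0.5  0.8]
 rotz 0.0 full rot [-0.001 -0.     0.   ]  cm in final frame [ 0.05 -0.    6.09]  cm now [0.05 0.   6.09]
```

View pics/m10.png

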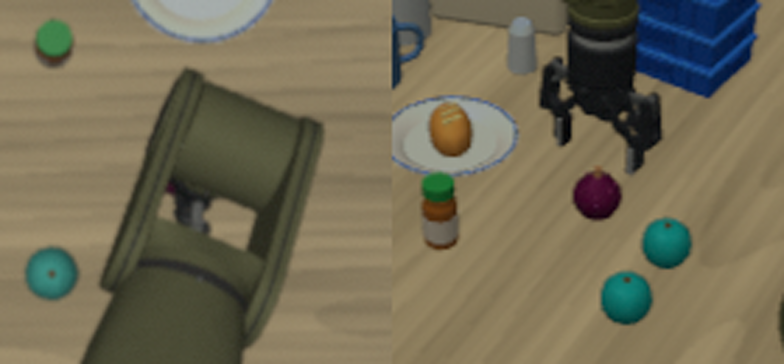

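Request:
{"api": "step_arm", "payload": {
  "plan": [
    {"translation": [0,0,1],"rotation": [0,0,0]},
    {"translation": [0,0,1.5],"rotation": [0,0,0]},
    {"translation": [0,0,1.5],"rotation": [0,0,0]},
    {"translation": [0,0,1.2],"rotation": [0,0,0]},
    {"translation": [0,0,0.7],"rotation": [0,0,0]},
    {"translation": [0,0,0.2],"rotation": [0,0,0]},
    {"translation": [0,0,0],"rotation": [0,0,0]},
    {"translation": [0,0,0],"rotation": [0,0,0]}
  ]
}}

```text
time_s: 43.9
tool_pos: [0.4506, -0.1343, 0.0229]
tcp_rot: [2.324, 2.113, 0.001]
force: [-0.9, -0.3, 0.0]
grip_width: 0.0853
```

Request:
{"api": "step_arm", "payload": {
  "plan": [
    {"translation": [0,0,0],"rotation": [0,0,0]},
    {"translation": [0,0,0],"rotation": [0,0,0]},
    {"translation": [0,0,0],"rotation": [0,0,0]},
    {"translation": [0,0,0],"rotation": [0,0,0]},
    {"translation": [0,0,0],"rotation": [0,0,0]},
    {"translation": [0,0,0],"rotation": [0,0,0]},
    {"translation": [0,0,0],"rotation": [0,0,0]},
    {"translation": [0,0,0],"rotation": [0,0,0]}
  ],
  "grip": 0,
  "newtons": 30
}}

```text
time_s: 44.9
tool_pos: [0.4503, -0.1342, 0.0232]
tcp_rot: [-2.324, -2.114, 0.0]
force: [-3.3, 1.3, 4.8]
grip_width: 0.0547
```

```bash
python3 -c "
from h import *
go(.505,-.480,.24)"
```

```text
t 44.9 pos [ 0.4503 -0.1342  0.0232] psi 1.476 tilt 0.01 grip 0.0547 F [-3.3  1.3  4.8]
 rotz 0.0 full rot [-0.  0. -0.]  cm in final frame [-33.91   8.72 -21.68]  cm now [-33.91   8.72 -21.68]
```

Request:
{"api": "step_arm", "payload": {
  "plan": [
    {"translation": [0,0,-0.5],"rotation": [0,0,0]},
    {"translation": [0,0,-1.5],"rotation": [0,0,0]},
    {"translation": [0,0,-3],"rotation": [0,0,0]},
    {"translation": [0,0,-4],"rotation": [0,0,0]},
    {"translation": [0,0,-4.5],"rotation": [0,0,0]},
    {"translation": [-0.5,0.1,-4],"rotation": [0,0,0]},
    {"translation": [-1.5,0.4,-2.8],"rotation": [0,0,0]},
    {"translation": [-3,0.8,-1.2],"rotation": [0,0,0]}
  ]
}}

```text
time_s: 45.9
tool_pos: [0.4592, -0.1854, 0.241]
tcp_rot: [2.319, 2.112, 0.003]
force: [0.1, -1.0, -0.9]
grip_width: 0.0549
```

Request:
{"api": "step_arm", "payload": {
  "plan": [
    {"translation": [-4.3,1.1,0],"rotation": [0,0,0]},
    {"translation": [-4.8,1.2,0],"rotation": [0,0,0]},
    {"translation": [-4.8,1.2,0],"rotation": [0,0,0]},
    {"translation": [-4.8,1.2,0],"rotation": [0,0,0]},
    {"translation": [-4.5,1.2,0],"rotation": [0,0,0]},
    {"translation": [-3.5,0.9,0],"rotation": [0,0,0]},
    {"translation": [-1.7,0.5,0],"rotation": [0,0,0]},
    {"translation": [-0.5,0.1,0],"rotation": [0,0,0]}
  ]
}}

```text
time_s: 46.9
tool_pos: [0.5046, -0.48, 0.2375]
tcp_rot: [-2.324, -2.113, -0.0]
force: [0.3, 0.3, -1.7]
grip_width: 0.0549
```

```bash
python3 -c "
from h import *
go(.505,-.480,.121)
for n in('top','side'): cv2.imwrite(f'pics/{n}11.png',env.camera(n)[:,:,::-1])
a=cv2.imread('pics/top11.png')[110:240,430:570]; b=cv2.imread('pics/side11.png')[40:170,290:430]
cv2.imwrite('pics/m11.png',cv2.resize(np.hstack([a,b]),None,fx=2.8,fy=2.8,interpolation=cv2.INTER_CUBIC))
"
```

```text
t 46.9 pos [ 0.5046 -0.48    0.2375] psi 1.475 tilt 0.03 grip 0.0549 F [ 0.3  0.3 -1.7]
 rotz 0.0 full rot [-0. -0.  0.]  cm in final frame [1.000e-02 4.000e-02 1.165e+01]  cm now [ 0.    0.04 11.65]
```

View pics/m11.png

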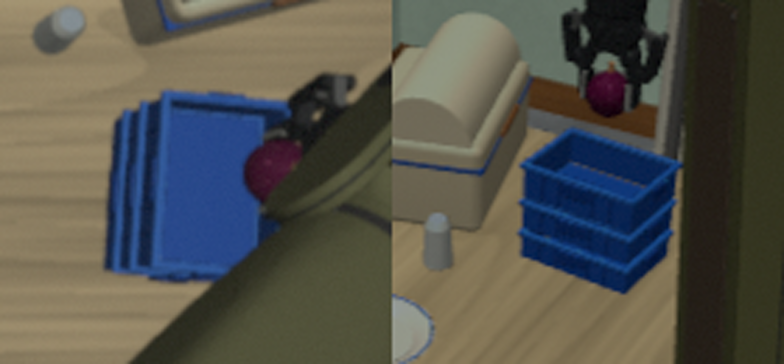

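Request:
{"api": "step_arm", "payload": {
  "plan": [
    {"translation": [0,0,1],"rotation": [0,0,0]},
    {"translation": [0,0,2.2],"rotation": [0,0,0]},
    {"translation": [0,0,2.5],"rotation": [0,0,0]},
    {"translation": [0,0,2.2],"rotation": [0,0,0]},
    {"translation": [0,0,1.5],"rotation": [0,0,0]},
    {"translation": [0,0,1],"rotation": [0,0,0]},
    {"translation": [0,0,0.5],"rotation": [0,0,0]},
    {"translation": [0,0,0.2],"rotation": [0,0,0]}
  ]
}}

```text
time_s: 48.0
tool_pos: [0.5049, -0.4801, 0.1267]
tcp_rot: [2.324, 2.113, 0.0]
force: [0.1, -0.0, -0.6]
grip_width: 0.0546
```

Request:
{"api": "step_arm", "payload": {
  "plan": [
    {"translation": [0,0,0.2],"rotation": [0,0,0]},
    {"translation": [0,0,0.2],"rotation": [0,0,0]},
    {"translation": [0,0,0.1],"rotation": [0,0,0]},
    {"translation": [0,0,0],"rotation": [0,0,0]},
    {"translation": [0,0,0],"rotation": [0,0,0]},
    {"translation": [0,0,0],"rotation": [0,0,0]},
    {"translation": [0,0,0],"rotation": [0,0,0]},
    {"translation": [0,0,0],"rotation": [0,0,0]}
  ]
}}

```text
time_s: 49.0
tool_pos: [0.5046, -0.4798, 0.1214]
tcp_rot: [2.324, 2.113, -0.0]
force: [0.9, -0.0, -2.0]
grip_width: 0.0548
```

Request:
{"api": "step_arm", "payload": {
  "plan": [
    {"translation": [0,0,0.1],"rotation": [0,0,0]},
    {"translation": [0,0,0.1],"rotation": [0,0,0]},
    {"translation": [0,0,0],"rotation": [0,0,0]},
    {"translation": [0,0,0],"rotation": [0,0,0]},
    {"translation": [0,0,0],"rotation": [0,0,0]},
    {"translation": [0,0,0],"rotation": [0,0,0]},
    {"translation": [0,0,0],"rotation": [0,0,0]},
    {"translation": [0,0,0],"rotation": [0,0,0]}
  ]
}}

```text
time_s: 50.0
tool_pos: [0.5046, -0.4798, 0.1193]
tcp_rot: [-2.324, -2.113, -0.0]
force: [0.6, -0.4, -0.7]
grip_width: 0.0548
```

Request:
{"api": "step_arm", "payload": {
  "plan": [
    {"translation": [0,0,0],"rotation": [0,0,0]},
    {"translation": [0,0,0],"rotation": [0,0,0]},
    {"translation": [0,0,0],"rotation": [0,0,0]},
    {"translation": [0,0,0],"rotation": [0,0,0]},
    {"translation": [0,0,-1],"rotation": [0,0,0]},
    {"translation": [0,0,-2],"rotation": [0,0,0]},
    {"translation": [0,0,-4],"rotation": [0,0,0]},
    {"translation": [0,0,-5],"rotation": [0,0,0]}
  ],
  "grip": 0.85
}}

```text
time_s: 51.0
tool_pos: [0.5043, -0.4796, 0.2411]
tcp_rot: [-2.324, -2.113, 0.0]
force: [0.6, -0.6, 0.4]
grip_width: 0.0723
```

Request:
{"api": "step_arm", "payload": {
  "plan": [
    {"translation": [2,1,-1],"rotation": [0,0,0]},
    {"translation": [3,2,0],"rotation": [0,0,0]},
    {"translation": [4,3,0],"rotation": [0,0,0]},
    {"translation": [3,3,0],"rotation": [0,0,0]},
    {"translation": [1,-1,0],"rotation": [0,0,0]},
    {"translation": [0,-3,0],"rotation": [0,0,0]},
    {"translation": [0,-3,0],"rotation": [0,0,0]},
    {"translation": [0,-2,0],"rotation": [0,0,0]}
  ]
}}

```text
time_s: 52.0
tool_pos: [0.5151, -0.3499, 0.2494]
tcp_rot: [-2.325, -2.113, 0.001]
force: [-0.5, -0.6, -0.8]
grip_width: 0.0726
```

```bash
python3 -c "
from h import *
go(.45,-.3,.3)
for n in('top','side'): cv2.imwrite(f'pics/{n}12.png',env.camera(n)[:,:,::-1])
"
```

```text
t 52.0 pos [ 0.5151 -0.3499  0.2494] psi 1.475 tilt 0.03 grip 0.0726 F [-0.5 -0.6 -0.8]
 rotz 0.0 full rot [-0.001  0.    -0.   ]  cm in final frame [ 4.35 -6.95 -5.06]  cm now [ 4.35 -6.96 -5.05]
```

View pics/top12.png

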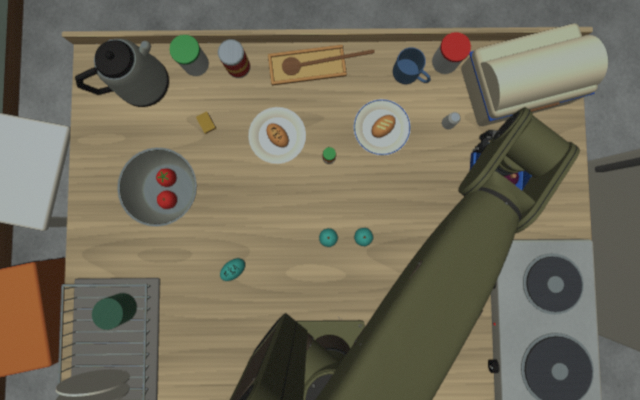

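View pics/side12.png

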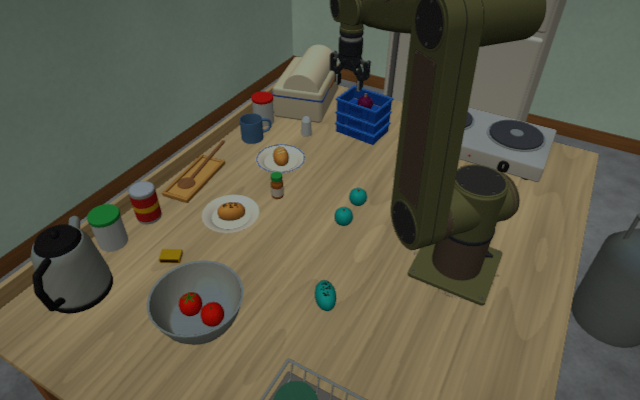

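Everything is in place. I'll move the arm clear of the containers for a final check of the onion and the plate offsets.

Request:
{"api": "step_arm", "payload": {
  "plan": [
    {"translation": [2,1,0],"rotation": [0,0,0]},
    {"translation": [4,2,0],"rotation": [0,0,0]},
    {"translation": [4.5,2,0],"rotation": [0,0,0]},
    {"translation": [4.5,2,0],"rotation": [0,0,0]},
    {"translation": [4.5,2,0],"rotation": [0,0,0]},
    {"translation": [4,1,0],"rotation": [0,0,0]},
    {"translation": [2,0,0],"rotation": [0,0,0]},
    {"translation": [0,0,0],"rotation": [0,0,0]}
  ]
}}

```text
time_s: 53.1
tool_pos: [0.6409, -0.1045, 0.2492]
tcp_rot: [-2.322, -2.116, 0.001]
force: [-0.5, -0.4, -0.5]
grip_width: 0.0725
```

```bash
python3 -c "
from h import *
for n in('top','side'): cv2.imwrite(f'pics/{n}13.png',env.camera(n)[:,:,::-1])
a=cv2.imread('pics/top13.png')
A=a[120:220,450:550];B=a[90:190,230:330];C=cv2.imread('pics/top12.png')[80:180,335:435];D=a[135:235,105:205]
cv2.imwrite('pics/m13.png',cv2.resize(np.vstack([np.hstack([A,D]),np.hstack([B,C])]),None,fx=2.95,fy=2.95,interpolation=cv2.INTER_CUBIC))
"
```

```text
(no output)
```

View pics/m13.png

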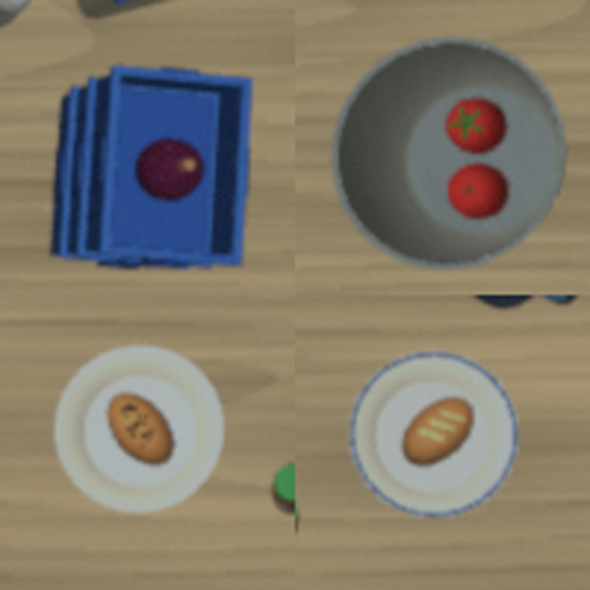

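Final check, at about 1 mm per crop pixel:
- **roll_b:** at (140,428) on plate_a, whose centre is (139,429).
- **roll_a:** at (438,432) on plate_b, whose centre is (434,434).
- **Tomatoes:** both on the bowl floor.
- **Onion:** standing near the middle of the top container.

Handing in.

```bash
python3 -c "
from h import *
s=env.read_state(); print(s['time_s'],abs(s['joint_vel']).max(),s['force'])
print(env.close_job())"
```

```text
53.2 0.019189415324921084 [ 0.16587301  0.10256345 -0.12681181]
the job is handed in; nothing more can be done
None
```

The food is sorted and I handed the job in at 53 s of the 144 s allowed. `env.close_job()` gives no verdict.

- **Tomatoes:** both stand side by side on the bowl floor, about 63 mm apart by their set-down positions and each about 32 mm from the bowl's centre.
- **Onion:** it stands upright near the middle of the top blue container.
- **Rolls:** the seeded roll (roll_b) is on plate_a and the cut roll (roll_a) is on plate_b. Both are right way up, about 1 mm and 4 mm from the plate centres in the last top picture.

In the last pictures the dishes, containers, jar and turquoise look-alikes stand where they were, and the arm was clear of everything with about 0.2 N on the wrist sensor. I judged that by eye and did not measure how far the dishes moved.

My first grip on tomato_a seemed high, so I regripped lower. The closed width stayed about 2 mm under nominal on all five, and nothing visibly slipped. The two cameras disagreed by 2–3 mm on the starting positions, which did not affect any placing.

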